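# Gauge the sleeves, then screw the cover on the gauge and lock it

## Task

Try each steel sleeve on the gauge pin: stand those that slide all the way down to the collar flat in the rectangular tray, and those that stop on the pin's tip flat in the round dish. Then put the gauge away: set the screw cover over the pin, turn it backward (anticlockwise) until you feel it drop into the thread, screw it clockwise fully home, and slide the lock to its end stop over the cover's foot. Leave the other things on the worktop alone.

Things in the scene. Friction and masses are not known exactly. Their poses are not given: they have to be found in the camera images.
- station: gauge station, fixed: grey base, 20 mm high, x = -130 to +45 mm, y = -45 to +45 mm, with a round threaded collar, a gauge pin upright on the collar, and a lock slide on its -x side. Origin on the pin's axis at the underside of the base (worktop level); z up
- collar_top (a point): centre of the flat top of the collar, 42 mm above the station's origin; a sleeve that fits comes to rest here on its underside. The collar's core is 34 mm in diameter, its top edge bevelled to 29 mm
- pin_tip (a point): top of the gauge pin, 74 mm above the station's origin. The pin is 15 mm in diameter; its top 8 mm is a cone that narrows to 7 mm
- thread_land (a point): on the pin's axis, 35 mm above the station's origin, level with the top of the collar's thread (45 mm across, three starts, right-hand: clockwise from above closes). How the starts are turned differs each time. A small stop rib 2.5 mm high ends each thread
- lock (a joint): transport lock slide on the station: 0 = open (away from the pin), 0.030 m = locked, at its end stop; slides along the station's +x (towards the pin), takes about 2 N and stays where it is left. A flat tongue ahead of the grip runs over the cover's foot flange; it passes only if the cover is screwed fully home
- lock_grip (a point): top centre of the black grip of the lock slide, 64 mm above the worktop; the grip is 16 mm (station x) by 22 mm (station y) and 34 mm tall
- cover: aluminium screw cover, hollow, open below: skirt 54 mm diameter, foot flange 64 mm diameter and 4 mm thick, three hidden lugs inside the foot. Origin at the centre of the foot, z up. Set over the collar, its origin stands 33 mm above the station's (lugs on the thread) or 35.5 mm (on a rib); 26.5 mm when (sometimes at once) dropped into a start; 22 mm when screwed fully home
- cover_head (a point): top centre of the cover, 80 mm above its foot; the knurled head to turn it by is 40 mm in diameter and reaches 24 mm down from here. On the thread clockwise only runs into a stop; anticlockwise, at most 120 degrees, pressed lightly, it drops 6.5 mm into a start. Then 65 to 90 degrees clockwise lowers it 4.5 mm to its end stop
- tray: rectangular steel tray 150 x 90 mm, wall 10 mm high and 3 mm thick, floor 3 mm thick, fixed; for sleeves that fit. Origin at the centre of its underside, x along its length
- dish: round white dish, 128 mm across the rim, 10 mm high, floor 3 mm thick and 110 mm across inside, fixed; for sleeves that do not fit. Origin at the centre of its underside
- tape: bystander: roll of tape lying flat, 100 mm across, 25 mm high; origin at its underside
- petri: bystander: petri dish, 61 mm across, 16 mm high; origin at its underside
- timer: bystander: bench timer, 64 x 64 x 19 mm; origin at its underside
- marker: bystander: marker pen, 134 mm long along its y, 12 mm thick; origin at its underside
- sleeve_1: plain steel sleeve (ring), 36 mm outside diameter, 28 mm tall, standing on end; origin at the centre of its underside. Sleeves look alike; the bore is either 17.5 mm (slides right down the gauge pin) or 13.5 mm (stops on the pin's cone, 25 mm above the collar). The number says nothing about the bore. May be absent
- sleeve_2: plain steel sleeve (ring), 36 mm outside diameter, 28 mm tall, standing on end; origin at the centre of its underside. Sleeves look alike; the bore is either 17.5 mm (slides right down the gauge pin) or 13.5 mm (stops on the pin's cone, 25 mm above the collar). The number says nothing about the bore. May be absent
- sleeve_3: plain steel sleeve (ring), 36 mm outside diameter, 28 mm tall, standing on end; origin at the centre of its underside. Sleeves look alike; the bore is either 17.5 mm (slides right down the gauge pin) or 13.5 mm (stops on the pin's cone, 25 mm above the collar). The number says nothing about the bore. May be absent
- sleeve_4: plain steel sleeve (ring), 36 mm outside diameter, 28 mm tall, standing on end; origin at the centre of its underside. Sleeves look alike; the bore is either 17.5 mm (slides right down the gauge pin) or 13.5 mm (stops on the pin's cone, 25 mm above the collar). The number says nothing about the bore. May be absent

How it is judged:
By the outcome, as a careful person would: the job done as asked, in the order asked, and still so for the second after the job is handed in, with the robot touching nothing.
Of sleeve_1, sleeve_2, sleeve_3, sleeve_4 only 3 to 4 are there at a start; the rules pass over those that are not, and their reading is None.
At some moment in a run one of sleeve_1, sleeve_2, sleeve_3, sleeve_4 may be knocked a few centimetres aside while the robot is not near it.
It also fails if it takes over 210 s, if anything falls off the work surface, if the arm or the gripper's body presses on something with over 40 N, if the wrist force passes 120 N, or if a joint passes its speed limit or range.

## Robot

A 6-joint arm with a two-finger parallel gripper is mounted at the origin on the work surface; the furniture and walls round the work are solid. World frame = base frame: x ahead of the robot, y to its left, z up, the work surface at z = 0. Lengths are in mm, angles in rad, forces in N, time in s.
With the tool pointing down it reaches from about 300 to 775 mm from the base axis. Payload 14.6 kg.
Tool frame: the origin (TCP) lies on the centre line of the jaws, within the pads' length; the fingertips stand 8 mm ahead of it and the grasp point (between the pads) lies 11 mm behind it; z points along the fingers, y is the line along which they close (so a half turn about z gives the same grasp; the last joint's range is limited). The gripper opens to 94 mm and grips with 3 to 60 N. Pads are 16 mm wide; open, the fingers measure 119 mm over their backs; the gripper's body (75 mm by 177 mm) begins 78 mm behind the grasp point.
Start: joints at [1.049, 0.3, 1.521, -0, 1.321, -0.067], TCP at [241.601, 494.083, 213.446] pointing down, gripper open.
Joint ranges: [-3.03, 3.03], [-0.79, 2.21], [0.23, 2.52], [-1.04, 4.18], [0, 3.07], [-2.55, 2.55]. Speed limits (rad/s): [2.22, 2.22, 2.57, 3.14, 3.14, 3.14].

## Interface

Orientations are given as [roll, pitch, yaw] about the fixed x, y, z axes, in that order (R = Rz(yaw) Ry(pitch) Rx(roll)).
In Python, from cell import manip gives the robot as it stands.
- The arm moves only by the tool jog_arm, never from a script. Its argument "rows" is one flat list of numbers, 7 for each row, row after row: the shift along the world's x, y, z in cm, then the turn, a rotation vector about the world's x, y, z in rad, then the closure, from 0 (fully open) to 1 (shut). In form: [dx, dy, dz, rx, ry, rz, fingers, dx, dy, dz, rx, ry, rz, fingers, ...]. A call has 1 to 20 rows; each row shifts and turns the commanded pose from where the row before left it; what a row does not reach is not made up. A row lasts 1/12 s, in which the tool goes at most 41.7 mm and 7.16 degrees, less where a joint would pass 70% of its speed; a pose out of reach is approached as far as the arm can. A call with a gripper value outside its range is refused whole. The fingers move at their own pace and stop on an object; "newtons" is the grip in N (left out, the last holds). Time passes only in rows, so rows that do not move let the fingers close. It gives the time, the measured TCP pose, the force, the opening and the grip force at its end, in the units of the state.
- manip.read_state(): the state, without advancing time (a new reading comes with each control period).
- manip.camera(name): name is "scene" or "side" or "wrist"; returns (picture, depth): 400x640x3 uint8, blue, green, red; 400x640 float32, mm along the optical axis (not along the pixel's ray), 0 where there is no reading.
- manip.camera_model(name): a dict with "K" (3x3 intrinsics, pixels), "k1" (the pictures are not rectified: a ray, as slopes to the right and down, at radius r is drawn at 1 + k1 r^2 times it, then the intrinsics apply), "R" (3x3) and "t" (3): a world point X has camera coordinates R X + t. Camera axes: x right, y down, z forward; pixel columns grow to the right and rows downward; lengths in mm; the calibration is good to about 2 mm. A picture is of the moment at which its call begins: read the wrist's pose just before it. camera_model takes no time and is no camera call; for the wrist camera it gives the pose at the moment of the call.
- manip.sign_off(): hands the job in; it is judged then, once.
The state is a dict: "clock": time; "joints": joint angles; "qd": joint speeds; "effort": joint torques, N m; "eef_pos": TCP position; "eef_rot": TCP orientation; "wrist_force": force on the tool from outside, world axes, zero at the start; "moment": the same for the moment, N m; "finger_gap": finger opening in mm; "finger_force": force on a finger pad.
Only numpy, scipy, OpenCV 4.12 (cv2) and the standard library are available. Lean on these libraries where they do the work, as an engineer would, in place of code of your own. Each camera call takes 0.05 s, during which the arm holds its last target. There are 200 camera calls.

## Working session

There is one attempt and no reset: what is moved stays moved. The work goes in short steps, Python scripts to look and compute and a tool call to move; the robot and the scene stay as the last step left them, time stands still between calls to the robot, and variables do not carry over. Pictures are saved under pics/ and viewed, at most 14 in all, crops included, and the job is handed in when it is done.

Besides the shell and the picture viewer there is one more tool, called after ">>>" by a JSON object that holds its "fn" and its "kwargs", one argument or row to a line. jog_arm: Moves the arm, as the interface text tells. Its arguments: {"type":"object","properties":{"rows":{"type":"array"},"newtons":{"type":"number"}},"required":["rows"]}

```bash
ls; mkdir -p pics; cat > h.py <<'E'
import numpy as np, cv2
from cell import manip
def ray(m,u,v):
    K=m["K"];x=(u-K[0][2])/K[0][0];y=(v-K[1][2])/K[1][1];rd=np.hypot(x,y);r=rd
    for _ in range(20): r=rd/(1+m["k1"]*r*r)
    s=r/rd if rd>0 else 1
    return np.array([x*s,y*s,1.])
def pt(m,u,v,z):  # ray onto plane z
    R=np.array(m["R"]);t=np.array(m["t"]);c=-R.T@t;d=R.T@ray(m,u,v)
    return c+d*(z-c[2])/d[2]
def dp(m,u,v,d):
    R=np.array(m["R"]);t=np.array(m["t"]);return R.T@(ray(m,u,v)*d-t)
def cloud(m,D):
    K=np.array(m["K"],float);k1=m["k1"];h,w=D.shape
    u,v=np.meshgrid(np.arange(w),np.arange(h));x=(u-K[0,2])/K[0,0];y=(v-K[1,2])/K[1,1]
    rd=np.hypot(x,y)+1e-9;r=rd.copy()
    for _ in range(20): r=rd/(1+k1*r*r)
    s=r/rd;P=np.stack([x*s*D,y*s*D,D],-1)
    W=(P-np.array(m["t"]))@np.array(m["R"]); W[D<=0]=np.nan
    return W
def proj(m,X):
    p=np.array(m["R"])@np.array(X,float)+np.array(m["t"]);x,y=p[:2]/p[2];f=1+m["k1"]*(x*x+y*y)
    K=m["K"];return K[0][0]*x*f+K[0][2],K[1][1]*y*f+K[1][2]
E
python3 - <<'E'
from h import *
print(manip.read_state())
for n in("scene","side","wrist"):
    m=manip.camera_model(n);p,d=manip.camera(n);cv2.imwrite(f"pics/{n}0.png",p);np.savez(f"pics/{n}0.npz",p=p,d=d,**{k:np.array(m[k]) for k in("K","k1","R","t")})
    print(n,np.array(m["K"]).tolist(),m["k1"],(-np.array(m["R"]).T@m["t"]).round(),np.array(m["R"])[2].round(2))
E
```

```text
pics
{'clock': 0.0, 'joints': array([ 1.04938943e+00,  3.00483213e-01,  1.52154700e+00,  1.48173557e-05,
        1.32070573e+00, -6.65753210e-02]), 'qd': array([ 0.00127609,  0.00105834,  0.00020545, -0.00080469,  0.00229824,
       -0.00038764]), 'effort': array([ 2.21804738e-03, -5.31833053e+01, -3.52735269e+01,  7.09044258e-02,
        2.46021291e-02,  5.70884566e-06]), 'eef_pos': array([241.48769567, 493.8809827 , 212.89409965]), 'eef_rot': array([-3.14045285e+00, -9.03788573e-05,  2.68675735e+00]), 'wrist_force': array([ 0.54751556, -0.1313615 ,  0.17470407]), 'moment': array([-0.04403606,  0.0260521 , -0.00890837]), 'finger_force': 0.0, 'finger_gap': 93.87295221568101}
scene [[431.9187179029194, 0.0, 318.0247807575432], [0.0, 431.9187179029194, 195.12525354659164], [0.0, 0.0, 1.0]] 0.02675087030938812 [-268.  386.  527.] [ 0.79 -0.42 -0.44]
side [[462.02927404361753, 0.0, 314.695002821045], [0.0, 462.02927404361753, 199.517727850958], [0.0, 0.0, 1.0]] -0.0872204005496082 [  302. -1153.   507.] [ 0.22  0.92 -0.34]
wrist [[281.88164117322583, 0.0, 323.88996082812025], [0.0, 281.88164117322583, 200.25559740963425], [0.0, 0.0, 1.0]] -0.03164600692994445 [181. 524. 384.] [ 0.21 -0.1  -0.97]
```

View pics/scene0.png

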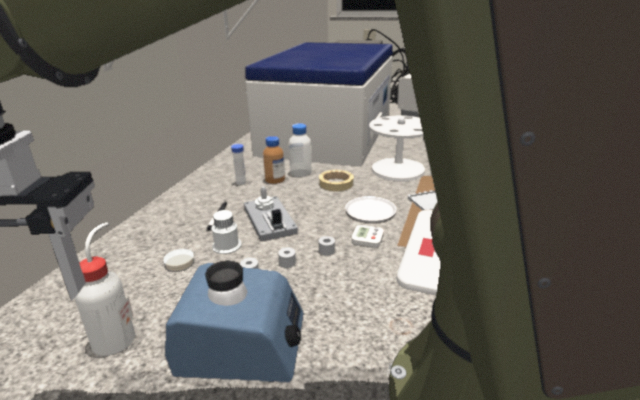

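View pics/side0.png

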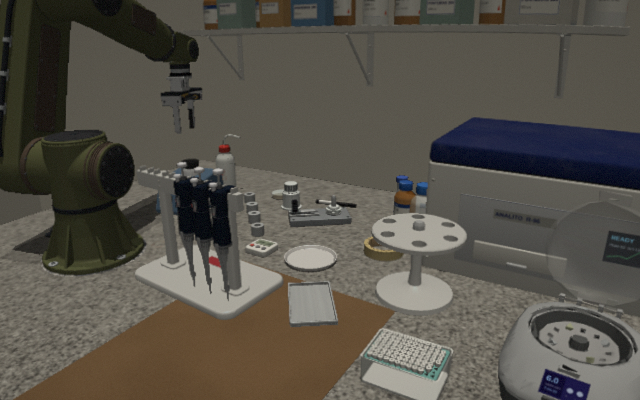

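View pics/wrist0.png

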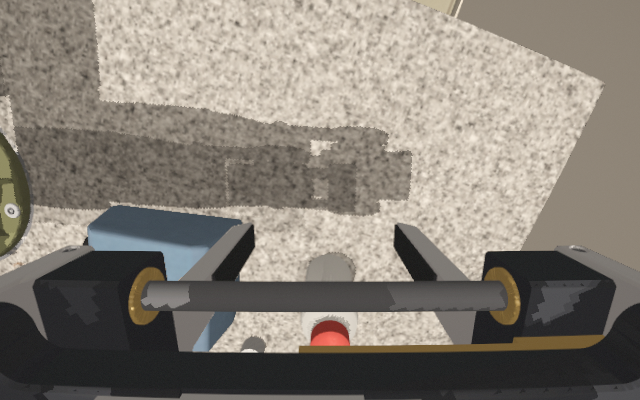

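The scene view shows the station at about (270,215), the cover at (226,232), and sleeves at (327,244), (287,257) and (249,265). The dish is at (371,209). The side view shows four sleeves between (249,197) and (257,230), and the tray at (312,302). The wrist camera sees only bottles and bare worktop.

```bash
python3 - <<'E'
from h import *
for n,L in(("scene",[("s",327,240),("s",287,252),("s",249,262),("cover",223,216),("dish",371,208),("timer",368,236),("pin",264,190),("grip",277,213),("base",255,215),("petri",179,260),("tape",336,180),("marker",220,212),("bluebox",227,275),("redcap",93,268),("bottle",274,143)]),("side",[("s",249,194),("s",251,205),("s",253,215),("s",257,227),("cover",291,186),("dish",311,257),("tray",312,302),("grip",296,203),("pin",334,200),("rack",170,172),("stand",418,230),("teal",405,350),("pip",205,175)])):
    z=np.load(f"pics/{n}0.npz");m={k:z[k] for k in("K","k1","R","t")};W=cloud(m,z["d"])
    for a,u,v in L: print(n,a,(u,v),W[v,u].round())
z=np.load("pics/side0.npz");p=z["p"]
c=p[170:320,220:370];cv2.imwrite("pics/sidec.png",cv2.resize(c,None,fx=4,fy=4,interpolation=cv2.INTER_CUBIC))
E
```

```text
scene s (327, 240) [431.   0.  22.]
scene s (287, 252) [430.  96.  24.]
scene s (249, 262) [436. 177.  23.]
scene cover (223, 216) [545. 191.  80.]
scene dish (371, 208) [ 534. -186.    3.]
scene timer (368, 236) [409. -92.  16.]
scene pin (264, 190) [646.  58.  68.]
scene grip (277, 213) [533.  72.  60.]
scene base (255, 215) [619.  96.  21.]
scene petri (179, 260) [524. 298.  16.]
scene tape (336, 180) [ 738. -201.   -1.]
scene marker (220, 212) [569. 191.  78.]
scene bluebox (227, 275) [262. 264. 136.]
scene redcap (93, 268) [351. 435. 155.]
scene bottle (274, 143) [808. -41. 122.]
side s (249, 194) [432. 282.  22.]
side s (251, 205) [425. 163.  26.]
side s (253, 215) [422.  82.  25.]
side s (257, 227) [421. -11.  26.]
side cover (291, 186) [551. 167.  75.]
side dish (311, 257) [ 530. -175.    2.]
side tray (312, 302) [ 485. -371.    3.]
side grip (296, 203) [543.  59.  58.]
side pin (334, 200) [654.  53.  58.]
side rack (170, 172) [159. 704.   1.]
side stand (418, 230) [ 689. -407.  152.]
side teal (405, 350) [ 572. -622.   55.]
side pip (205, 175) [297. 236. 111.]
```

View pics/sidec.png

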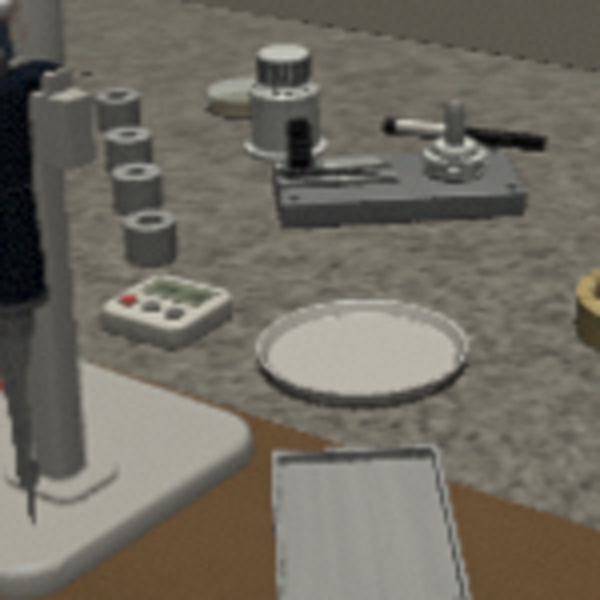

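Four sleeves stand at x≈430, with y≈-5, 90, 172 and 270. Next I'll go up and over to get an overview from the wrist camera.

>>> {"fn": "jog_arm", "kwargs": {
  "rows": [0, 0, 4, 0, 0, 0, 0, 0, 0, 4, 0, 0, 0, 0, 0, 0, 4, 0, 0, 0, 0, 0, 0, 4, 0, 0, 0, 0, 0, 0, 3, 0, 0, 0, 0, 1.85, -3.5, 0, 0, 0, -0.08, 0, 1.85, -3.5, 0, 0, 0, -0.08, 0, 1.85, -3.5, 0, 0, 0, -0.08, 0, 1.85, -3.5, 0, 0, 0, -0.08, 0, 1.85, -3.5, 0, 0, 0, -0.08, 0, 1.85, -3.5, 0, 0, 0, -0.08, 0, 1.85, -3.5, 0, 0, 0, -0.08, 0, 1.85, -3.5, 0, 0, 0, -0.08, 0, 1.85, -3.5, 0, 0, 0, -0.08, 0, 1.85, -3.5, 0, 0, 0, -0.08, 0, 1.85, -3.5, 0, 0, 0, -0.08, 0, 1.85, -3.5, 0, 0, 0, -0.08, 0, 1.85, -3.5, 0, 0, 0, -0.08, 0, 1.85, -3.5, 0, 0, 0, -0.08, 0, 0, 0, 0, 0, 0, 0, 0]
}}

```text
clock: 1.82
eef_pos: [502.3, -0.8, 402.0]
eef_rot: [-3.139, 0.001, 1.557]
wrist_force: [0.0, 0.4, -0.4]
finger_gap: 93.8
finger_force: 0.0
```

```bash
cat >> h.py <<'E'
def shot(n,tag):
    m=manip.camera_model(n);p,d=manip.camera(n);cv2.imwrite(f"pics/{tag}.png",p)
    m={k:np.array(m[k],float) for k in("K","k1","R","t")};np.savez(f"pics/{tag}.npz",p=p,d=d,**m);return m,p,d
def load(tag):
    z=np.load(f"pics/{tag}.npz");return {k:z[k] for k in("K","k1","R","t")},z["p"],z["d"]
E
python3 - <<'E'
from h import *
s=manip.read_state();print(s["joints"].round(2),s["eef_pos"],s["eef_rot"],s["wrist_force"])
m,p,d=shot("wrist","w1");print(-m["R"].T@m["t"],m["R"])
E
```

```text
[-0.07  0.12  1.3  -0.    1.71 -0.06] [502.30430293  -0.82250279 402.00533917] [-3.13930579e+00  7.76767481e-04  1.55693378e+00] [ 0.00749579  0.3815684  -0.42741712]
[503.41062135  66.49868735 572.7867711 ] [[ 0.99990639 -0.01344168 -0.00255525]
 [-0.01246902 -0.97208862  0.23428238]
 [-0.00563308 -0.23422859 -0.97216523]]
```

View pics/w1.png

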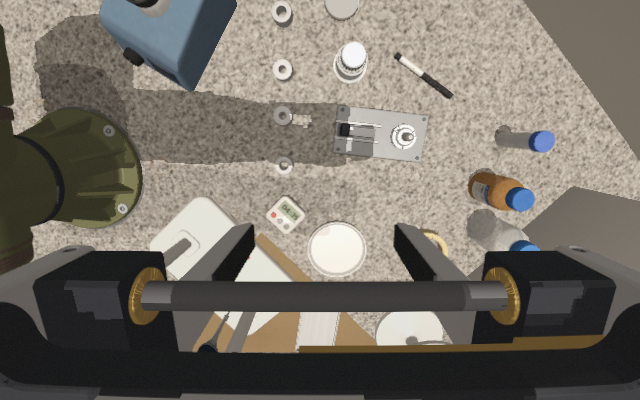

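The view shows sleeves at (282,12), (282,69), (282,116) and (284,165). The cover is at (352,58), the pin at (404,136), the grip at (347,129), the dish at (337,248) and the timer at (286,213). Now I'll look at the tray area.

>>> {"fn": "jog_arm", "kwargs": {
  "rows": [0, -4, 0, 0, 0, 0, 0, 0, -4, 0, 0, 0, 0, 0, 0, -4, 0, 0, 0, 0, 0, 0, -4, 0, 0, 0, 0, 0, 0, -4, 0, 0, 0, 0, 0, 0, -4, 0, 0, 0, 0, 0, 0, -4, 0, 0, 0, 0, 0, 0, -4, 0, 0, 0, 0, 0, 0, 0, 0, 0, 0, 0, 0, 0, 0, 0, 0, 0, 0, 0]
}}

```text
clock: 2.7
eef_pos: [500.5, -316.5, 402.5]
eef_rot: [-3.14, -0.001, 1.566]
wrist_force: [0.9, 0.9, -0.0]
finger_gap: 94.1
finger_force: 0.0
```

```bash
python3 - <<'E'
from h import *
s=manip.read_state();print(s["joints"].round(2),s["eef_pos"],s["eef_rot"],s["wrist_force"])
m,p,d=shot("wrist","w2");print(-m["R"].T@m["t"])
E
```

```text
[-0.63  0.35  1.03  0.    1.76 -0.62] [ 500.54435053 -316.49392555  402.5184694 ] [-3.14031372e+00 -1.06600022e-03  1.56587449e+00] [ 0.93794506  0.92656648 -0.00345105]
[ 500.87997541 -249.48085604  573.44194502]
```

View pics/w2.png

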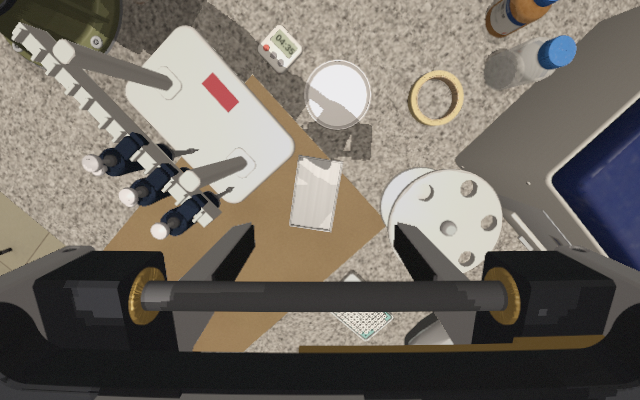

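The tray is at (316,192), tilted slightly, and the dish is at (338,95). The pipette rack is to the left of the tray and the white disc stand to its right.

```bash
python3 - <<'E'
from h import *
# obstacle height map, both views
H={}
for t in("w1","w2"):
    m,p,d=load(t);W=cloud(m,d);W=W[:225].reshape(-1,3);W=W[~np.isnan(W).any(1)]
    W=W[(W[:,2]<330)]
    for x,y,z in W:
        k=(int(x//40),int(y//40));H.setdefault(k,[]).append(z)
print("x40:",[40*i for i in range(5,20)])
for j in range(9,-14,-1):
    print(40*j,[int(np.percentile(H[(i,j)],98)) if (i,j) in H else -1 for i in range(5,20)])
m1,p1,_=load("w1");m2,p2,_=load("w2")
# dish in both
for m,p,(u,v) in((m1,p1,(337,248)),(m2,p2,(338,95))):
    hsv=cv2.cvtColor(p,cv2.COLOR_BGR2HSV)
    print(hsv[v,u],hsv[192,316],hsv[165,350],hsv[95,400])
hsv=cv2.cvtColor(p2,cv2.COLOR_BGR2HSV)
cv2.imwrite("pics/c2.png",cv2.resize(p2[50:250,280:400],None,fx=3,fy=3,interpolation=cv2.INTER_CUBIC))
c1=cv2.resize(p1[0:200,250:450],None,fx=3,fy=3,interpolation=cv2.INTER_CUBIC)
both=np.hstack([cv2.imread("pics/c2.png"),c1[:600,:]])[:, :960];cv2.imwrite("pics/c12.png",cv2.resize(both,(800,500)))
E
```

```text
x40: [200, 240, 280, 320, 360, 400, 440, 480, 520, 560, 600, 640, 680, 720, 760]
360 [-1, -1, -1, -1, -1, -1, -1, -1, -1, -1, -1, -1, -1, -1, -1]
320 [-1, -1, -1, -1, -1, -1, -1, -1, -1, -1, -1, -1, -1, -1, -1]
280 [-1, -1, -1, 51, 1, 28, 27, 17, 17, 16, 1, 1, 1, 1, 1]
240 [121, 152, 115, 112, 1, 28, 28, 15, 17, 1, 1, 1, 1, 1, 1]
200 [109, 111, 112, 1, 1, 1, 1, 1, 80, 79, 8, 10, 1, 1, 1]
160 [100, 107, 107, 1, 1, 29, 27, 1, 81, 80, 1, 12, 11, 1, 1]
120 [2, 57, 1, 1, 1, 1, 1, 1, 2, 1, 1, 1, 11, 12, 1]
80 [1, 1, 1, 1, 1, 29, 19, 1, 61, 26, 21, 21, 21, 1, 1]
40 [1, 1, 1, 1, 1, 1, 1, 5, 64, 33, 40, 73, 21, 1, 1]
0 [1, 1, 1, 1, 1, 29, 1, 17, 21, 21, 21, 34, 21, 1, 1]
-40 [1, 1, 1, 1, 1, 28, 1, 1, 1, 1, 1, 1, 1, 1, 78]
-80 [19, 19, 2, 1, 2, 17, 2, 1, 1, 1, 1, 1, 1, 1, 88]
-120 [19, 20, 19, 1, 19, 19, 17, 4, 9, 1, 1, 1, 1, 1, 1]
-160 [239, 20, 20, 19, 2, 18, 9, 9, 9, 10, 1, 23, 25, 25, 1]
-200 [249, 20, 20, 20, 19, 1, 9, 4, 4, 9, 1, 25, 1, 25, 1]
-240 [250, 249, 20, 19, 20, 19, 9, 9, 9, 9, 1, 25, 25, 25, 1]
-280 [20, 287, 250, 22, 20, 19, 2, 8, 9, 1, 1, 1, 1, 1, 301]
-320 [19, 286, 284, 242, 23, 19, 10, 9, 10, 2, 1, 150, 150, 284, 302]
-360 [-1, 266, 283, 259, 234, 6, 9, 4, 10, 1, 150, 151, 151, 151, 301]
-400 [0, 2, 19, 220, 3, 10, 4, 4, 10, 2, 151, 152, 161, 151, 150]
-440 [2, 2, 2, 2, 2, 9, 4, 10, 2, 2, 17, 20, -1, -1, -1]
-480 [-1, -1, -1, -1, -1, -1, -1, -1, -1, -1, -1, -1, -1, -1, -1]
-520 [-1, -1, -1, -1, -1, -1, -1, -1, -1, -1, -1, -1, -1, -1, -1]
[ 23  13 248] [ 17  36 178] [ 18  30 203] [ 18  32 197]
[120   1 237] [ 16  18 213] [ 17  36 177] [ 17  36 175]
```

View pics/c12.png

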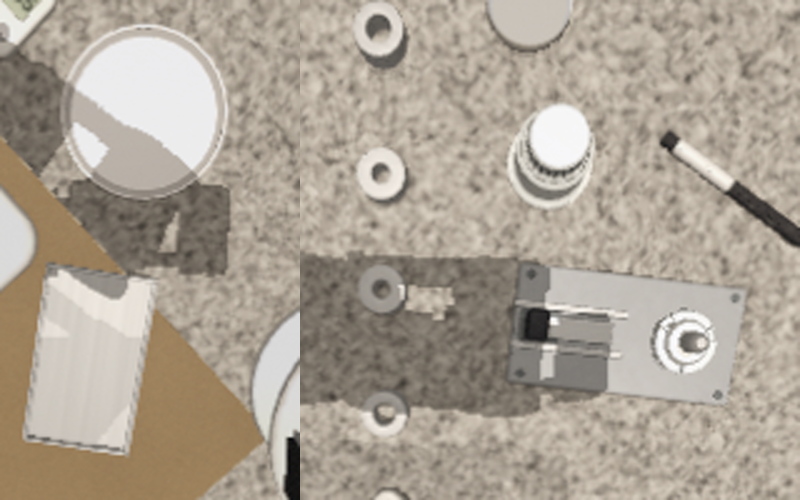

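```bash
cat > meas.py <<'E'
from h import *
def clus(W,box,zlo,zhi):
    x0,x1,y0,y1=box
    with np.errstate(invalid="ignore"): k=(W[...,0]>x0)&(W[...,0]<x1)&(W[...,1]>y0)&(W[...,1]<y1)&(W[...,2]>zlo)&(W[...,2]<zhi)
    return W[k]
def circ(P):
    A=np.c_[2*P[:,:2],np.ones(len(P))];s=np.linalg.lstsq(A,(P[:,:2]**2).sum(1),rcond=None)[0];return s[:2],np.sqrt(s[2]+s[0]**2+s[1]**2)
def mec(P):
    c,r=cv2.minEnclosingCircle(P[:,:2].astype(np.float32));return np.round(c,1),round(r,1),len(P),np.median(P[:,2]).round(1),np.median(P[:,:2],0).round(1)
E
python3 - <<'E'
from meas import *
for t in("w1","w2"):
    m,p,d=load(t);W=cloud(m,d);W[228:]=np.nan
    print(t)
    for n,b,z0,z1 in(("s",(400,470,-40,40),24,31),("s",(400,470,50,130),24,31),("s",(400,470,140,220),24,31),("s",(400,470,225,320),24,31),("coverhead",(500,600,140,240),76,84),("coverflange",(500,600,140,240),2,7),("pin",(620,690,20,100),71,77),("collar",(620,690,20,100),40.5,44),("grip",(505,565,30,100),61,67),("dishrim",(430,610,-250,-110),8,12),("dishfl",(430,610,-250,-110),2,4.5)):
        P=clus(W,b,z0,z1)
        if len(P)>3: print(n,mec(P),P[:,:2].min(0).round(),P[:,:2].max(0).round())
    for n,b,z0,z1 in(("base",(450,720,-30,140),18,23),("tray",(400,580,-460,-285),7,12),("trayfl",(400,580,-460,-285),2.8,12)):
        P=clus(W,b,z0,z1)
        if len(P)>20: r=cv2.minAreaRect(P[:,:2].astype(np.float32));print(n,r,cv2.boxPoints(r).round(1).tolist(),np.median(P[:,2]))
E
```

```text
w1
s (array([421.6,   5.7]), 17.9, 206, np.float64(27.6), array([421.7,   6.2])) [404. -11.] [439.  24.]
s (array([425.4,  99. ]), 17.8, 244, np.float64(27.5), array([424.7,  99.6])) [408.  81.] [441. 116.]
s (array([428.2, 179.1]), 18.2, 291, np.float64(27.7), array([428.7, 179.2])) [411. 161.] [446. 197.]
s (array([430.1, 274.1]), 18.1, 291, np.float64(27.4), array([430.2, 274.6])) [412. 257.] [448. 292.]
coverhead (array([551.3, 189.8]), 21.1, 547, np.float64(79.3), array([550.9, 189.6])) [532. 169.] [572. 210.]
coverflange (array([549.1, 196.1]), 55.9, 172, np.float64(4.1), array([539.4, 172.1])) [502. 141.] [600. 240.]
pin (array([651.1,  57.5]), 4.7, 23, np.float64(72.7), array([651.5,  57.2])) [647.  54.] [655.  62.]
collar (array([650.8,  57.8]), 15.1, 108, np.float64(41.7), array([646.5,  58.5])) [637.  44.] [664.  71.]
grip (array([538.5,  71.1]), 12.0, 107, np.float64(63.5), array([539.1,  70.3])) [530.  60.] [546.  82.]
dishrim (array([ 525.9, -127.4]), 34.7, 46, np.float64(10.0), array([ 525.9, -120.6])) [ 491. -128.] [ 561. -116.]
dishfl (array([ 526.1, -126.6]), 56.5, 
[... 417 characters left out ...]
166.5])) [ 440. -242.] [ 588. -114.]
dishfl (array([ 520.6, -188.2]), 105.4, 2094, np.float64(2.9), array([ 524.6, -178.2])) [ 430. -250.] [ 609. -114.]
tray ((460.60870361328125, -367.0255432128906), (153.1712188720703, 130.663818359375), 80.71614074707031) [[383.79998779296875, -432.1000061035156], [512.7000122070312, -453.1000061035156], [537.4000244140625, -302.0], [408.5, -280.8999938964844]] 9.54318952547192
trayfl ((489.57879638671875, -366.238525390625), (157.31114196777344, 178.2276153564453), 88.09489440917969) [[397.8999938964844, -441.8999938964844], [576.0, -447.79998779296875], [581.2999877929688, -290.6000061035156], [403.1000061035156, -284.70001220703125]] 3.6124859928261888
```

```bash
python3 - <<'E'
from meas import *
m,p,d=load("w2")
q=[pt(m,*x,10)[:2] for x in((298,156),(342.8,163.2),(331,232),(290,225))];print(np.round(q),np.mean(q,0))
W=cloud(m,d);W[228:]=np.nan
P=clus(W,(455,600,-250,-110),7.5,12);
c,r=circ(P)
for _ in range(5):
    e=abs(np.hypot(*(P[:,:2]-c).T)-r);P=P[e<max(4,np.percentile(e,85))];c,r=circ(P)
print("dish",c,r,len(P))
P=clus(W,(430,545,-460,-280),6.5,12);print(cv2.minAreaRect(P[:,:2].astype(np.float32)),len(P))
E
```

```text
[[ 449. -294.]
 [ 538. -308.]
 [ 514. -453.]
 [ 428. -437.]] [ 482.0565585  -373.12676187]
dish [ 525.18797148 -179.59774845] 61.37637884354755 446
((474.6324462890625, -367.255615234375), (157.2418670654297, 102.90950012207031), 80.71614074707031) 295
```

>>> {"fn": "jog_arm", "kwargs": {
  "rows": [-0.88, 3.58, -1.2, 0, 0, 0, 0, -0.88, 3.58, -1.2, 0, 0, 0, 0, -0.88, 3.58, -1.2, 0, 0, 0, 0, -0.88, 3.58, -1.2, 0, 0, 0, 0, -0.88, 3.58, -1.2, 0, 0, 0, 0, -0.88, 3.58, -1.2, 0, 0, 0, 0, -0.88, 3.58, -1.2, 0, 0, 0, 0, -0.88, 3.58, -1.2, 0, 0, 0, 0, -0.88, 3.58, -1.2, 0, 0, 0, 0, 0, 0, -3.6, 0, 0, 0, 0, 0, 0, -3.6, 0, 0, 0, 0, 0, 0, -3.6, 0, 0, 0, 0, 0, 0, -3.6, 0, 0, 0, 0, 0, 0, 0, 0, 0, 0, 0, 0, 0, 0, 0, 0, 0, 0]
}}

```text
clock: 4.0
eef_pos: [420.7, 7.4, 151.9]
eef_rot: [-3.14, -0.0, 1.569]
wrist_force: [0.7, -0.4, 1.5]
finger_gap: 93.9
finger_force: 0.0
```

```bash
cat > slv.py <<'E'
import sys
from meas import *
s=manip.read_state();print(s["clock"],s["eef_pos"].round(1),s["eef_rot"].round(3),s["wrist_force"].round(1))
m,p,d=shot("wrist",sys.argv[1]);W=cloud(m,d);W[280:]=np.nan
with np.errstate(invalid="ignore"): k=((W[...,2]>24)&(W[...,2]<31)).astype(np.uint8)
n,L,st,_=cv2.connectedComponentsWithStats(k)
for i in range(1,n):
    if st[i,4]>80:
        P=W[L==i]; 
        if np.ptp(P[:,0])<45: print(mec(P),st[i,:2])
E
python3 slv.py w3
```

```text
4.0 [420.7   7.4 151.9] [-3.14  -0.     1.569] [ 0.7 -0.4  1.5]
(array([427.4, 179.5]), 18.1, 1034, np.float64(27.5), array([427.3, 179.4])) [313   0]
(array([545.6, 182.4]), 25.2, 201, np.float64(27.2), array([532.9, 170.4])) [433   0]
(array([424.2,  99.3]), 18.1, 881, np.float64(27.5), array([423.6,  99.6])) [310  89]
(array([648.3,  57.9]), 22.4, 248, np.float64(27.7), array([636.2,  62.9])) [520 128]
(array([69.3, 47.7]), 8.5, 82, np.float64(26.9), array([70.7, 45.9])) [  0 155]
(array([100. ,  -0.1]), 45.5, 579, np.float64(27.6), array([84. , -0.9])) [ 13 163]
(array([421.8,   5.7]), 17.8, 635, np.float64(27.5), array([421.5,   6.3])) [309 182]
(array([ 52.4, -66.6]), 23.0, 144, np.float64(27.7), array([ 51.9, -67.4])) [  1 246]
```

>>> {"fn": "jog_arm", "kwargs": {
  "rows": [0.05, -0.05, -3.5, 0, 0, 0, 0, 0, 0, -3.5, 0, 0, 0, 0, 0, 0, -3.5, 0, 0, 0, 0, 0, 0, -2.4, 0, 0, 0, 0, 0, 0, -1.0, 0, 0, 0, 0, 0, 0, 0, 0, 0, 0, 0, 0, 0, 0, 0, 0, 0, 1, 0, 0, 0, 0, 0, 0, 1, 0, 0, 0, 0, 0, 0, 1, 0, 0, 0, 0, 0, 0, 1, 0, 0, 0, 0, 0, 0, 1, 0, 0, 0, 0, 0, 0, 1, 0, 0, 0, 0, 0, 0, 1, 0, 0, 0, 0, 0, 0, 1],
  "newtons": 25
}}

```text
clock: 5.22
eef_pos: [421.9, 5.8, 12.5]
eef_rot: [3.142, 0.0, 1.567]
wrist_force: [-0.3, -0.1, -0.2]
finger_gap: 43.9
finger_force: 0.0
```

>>> {"fn": "jog_arm", "kwargs": {
  "rows": [0, 0, 0, 0, 0, 0, 1, 0, 0, 0, 0, 0, 0, 1, 0, 0, 0, 0, 0, 0, 1, 0, 0, 0, 0, 0, 0, 1, 0, 0, 3, 0, 0, 0, 1, 0, 0, 3.8, 0, 0, 0, 1, 0, 0, 3, 0, 0, 0, 1, 3.28, 0.74, 0, 0, 0, 0, 1, 3.28, 0.74, 0, 0, 0, 0, 1, 3.28, 0.74, 0, 0, 0, 0, 1, 3.28, 0.74, 0, 0, 0, 0, 1, 3.28, 0.74, 0, 0, 0, 0, 1, 3.28, 0.74, 0, 0, 0, 0, 1, 3.27, 0.75, 0, 0, 0, 0, 1, 0, 0, 0, 0, 0, 0, 1, 0, 0, 0, 0, 0, 0, 1, 0, 0, 0, 0, 0, 0, 1]
}}

```text
clock: 6.63
eef_pos: [650.6, 57.6, 109.8]
eef_rot: [-3.14, 0.0, 1.567]
wrist_force: [-0.2, -0.4, -1.0]
finger_gap: 35.8
finger_force: 25.0
```

```bash
cat > st.py <<'E'
from h import *
s=manip.read_state();print(s["clock"],s["eef_pos"].round(1),s["eef_rot"].round(3),s["wrist_force"].round(1),s["moment"].round(2),s["finger_gap"],s["finger_force"])
E
python3 st.py; python3 - <<'E'
from meas import *
m,p,d=shot("wrist","w4");W=cloud(m,d)
cv2.imwrite("pics/w4c.png",cv2.resize(p[120:320,220:420],None,fx=3,fy=3))
P=clus(W,(620,690,20,100),105,130);print(mec(P))
E
```

```text
6.6333 [650.6  57.6 109.8] [-3.14   0.     1.567] [-0.2 -0.4 -1. ] [-0.07  0.14  0.03] 35.80865477370304 24.99974406324327
(array([650.2,  66.1]), 30.1, 3396, np.float64(124.3), array([649.9,  63.7]))
```

View pics/w4c.png

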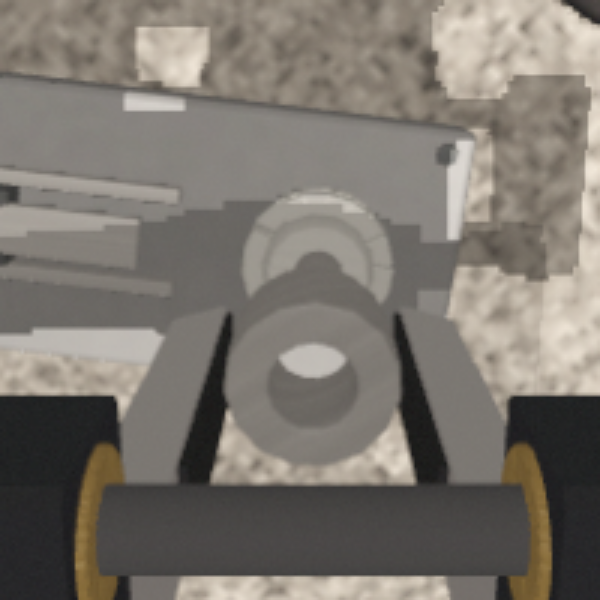

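The held sleeve's bore is centred at crop (312,385), with the pin just above it. Now I'll descend onto the cone.

>>> {"fn": "jog_arm", "kwargs": {
  "rows": [0.05, 0, -1.2, 0, 0, 0, 1, 0, 0, -1.2, 0, 0, 0, 1, 0, 0, -0.2, 0, 0, 0, 1, 0, 0, -0.2, 0, 0, 0, 1, 0, 0, -0.2, 0, 0, 0, 1, 0, 0, -0.2, 0, 0, 0, 1, 0, 0, -0.1, 0, 0, 0, 1, 0, 0, 0, 0, 0, 0, 1]
}}

```text
clock: 7.35
eef_pos: [651.9, 57.7, 77.4]
eef_rot: [3.142, 0.0, 1.567]
wrist_force: [0.1, -1.1, -0.0]
finger_gap: 35.9
finger_force: 25.0
```

```bash
python3 st.py
```

```text
7.35 [651.9  57.7  77.4] [3.142 0.    1.567] [ 0.1 -1.1 -0. ] [-0.04  0.03  0.02] 35.94250561391747 24.999691424891353
```

>>> {"fn": "jog_arm", "kwargs": {
  "rows": [0, 0, -0.3, 0, 0, 0, 1, 0, 0, -0.3, 0, 0, 0, 1, 0, 0, -0.3, 0, 0, 0, 1, 0, 0, -0.3, 0, 0, 0, 1, 0, 0, -0.3, 0, 0, 0, 1, 0, 0, 0, 0, 0, 0, 1]
}}

```text
clock: 7.85
eef_pos: [651.6, 57.7, 61.6]
eef_rot: [-3.14, 0.0, 1.567]
wrist_force: [-0.8, -0.6, -0.1]
finger_gap: 35.6
finger_force: 25.0
```

```bash
python3 st.py
```

```text
7.85 [651.6  57.7  61.6] [-3.14   0.     1.567] [-0.8 -0.6 -0.1] [-0.09  0.06 -0.01] 35.557413573406706 24.999809665605426
```

>>> {"fn": "jog_arm", "kwargs": {
  "rows": [0, 0, -0.3, 0, 0, 0, 1, 0, 0, -0.2, 0, 0, 0, 1, 0, 0, -0.1, 0, 0, 0, 1, 0, 0, -0.1, 0, 0, 0, 1, 0, 0, 0, 0, 0, 0, 1]
}}

```text
clock: 8.27
eef_pos: [651.8, 57.7, 55.3]
eef_rot: [-3.141, -0.0, 1.567]
wrist_force: [0.7, 0.0, -0.5]
finger_gap: 35.7
finger_force: 25.0
```

Sleeve 1 fits: it went down to the collar with no force. Before placing it, I'll check clearance at the tray.

```bash
python3 - <<'E'
from meas import *
m,p,d=load("w2");W=cloud(m,d);W[225:]=np.nan
for y0 in range(-460,-260,20):
    P=clus(W,(250,480,y0,y0+20),60,330);Q=clus(W,(500,760,y0,y0+20),60,330)
    print(y0,P[:,0].max().round() if len(P) else None,Q[:,0].min().round() if len(Q) else None)
E
```

```text
-460 None None
-440 None None
-420 None None
-400 None 601.0
-380 353.0 603.0
-360 362.0 609.0
-340 355.0 620.0
-320 351.0 642.0
-300 348.0 755.0
-280 300.0 None
```

>>> {"fn": "jog_arm", "kwargs": {
  "rows": [0, 0, -0.12, 0, 0, 0, 1, 0, 0, 0, 0, 0, 0, 1, 0, 0, 2, 0, 0, 0, 1, 0, 0, 3, 0, 0, 0, 1, 0, 0, 4, 0, 0, 0, 1, 0, 0, 4, 0, 0, 0, 1, 0, 0, 0, 0, 0, 0, 1]
}}

```text
clock: 8.85
eef_pos: [654.4, 57.8, 193.3]
eef_rot: [3.129, -0.0, 1.567]
wrist_force: [0.2, 0.6, 0.3]
finger_gap: 36.0
finger_force: 25.0
```

>>> {"fn": "jog_arm", "kwargs": {
  "rows": [-1.363, -3.69, 0, 0, 0, -0.012, 1, -1.363, -3.69, 0, 0, 0, -0.012, 1, -1.363, -3.69, 0, 0, 0, -0.012, 1, -1.363, -3.69, 0, 0, 0, -0.012, 1, -1.363, -3.69, 0, 0, 0, -0.012, 1, -1.363, -3.69, 0, 0, 0, -0.012, 1, -1.363, -3.69, 0, 0, 0, -0.012, 1, -1.363, -3.69, 0, 0, 0, -0.012, 1, -1.363, -3.69, 0, 0, 0, -0.012, 1, -1.363, -3.69, 0, 0, 0, -0.012, 1, -1.363, -3.69, 0, 0, 0, -0.012, 1, -1.363, -3.69, 0, 0, 0, -0.012, 1, -1.363, -3.69, 0, 0, 0, -0.012, 1, 0, 0, 0, 0, 0, 0, 1, 0, 0, -3.5, 0, 0, 0, 1, 0, 0, -3.5, 0, 0, 0, 1, 0, 0, -3.5, 0, 0, 0, 1, 0, 0, 0, 0, 0, 0, 1, 0, 0, 0, 0, 0, 0, 1]
}}

```text
clock: 10.43
eef_pos: [474.3, -421.6, 78.6]
eef_rot: [-3.139, -0.002, 1.411]
wrist_force: [-0.1, -0.5, 0.3]
finger_gap: 35.8
finger_force: 25.0
```

```bash
python3 st.py; python3 - <<'E'
from meas import *
m,p,d=shot("wrist","w5")
W=cloud(m,d);W[230:]=np.nan
P=clus(W,(430,545,-440,-280),7,12);print(cv2.minAreaRect(P[:,:2].astype(np.float32)))
P=clus(W,(460,520,-370,-310),1,6);print(np.median(P[:,2]))
E
```

```text
10.4333 [ 474.3 -421.6   78.6] [-3.139e+00 -2.000e-03  1.411e+00] [-0.1 -0.5  0.3] [-0.07  0.06 -0.01] 35.83294136192708 24.999869568273425
((474.1726379394531, -359.6398620605469), (145.5633087158203, 107.489501953125), 80.47137451171875)
2.6082362375065724
```

View pics/w5.png

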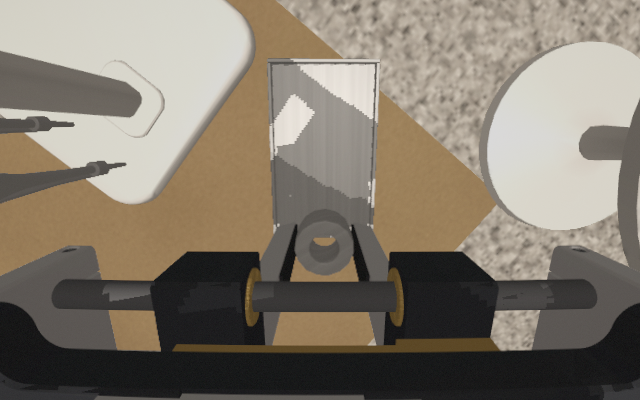

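The held sleeve at (324,245) lines up with the tray's midline (x≈322). I'll lower and release it.

>>> {"fn": "jog_arm", "kwargs": {
  "rows": [0, 0, -3, 0, 0, 0, 1, 0, 0, -2, 0, 0, 0, 1, 0, 0, -0.8, 0, 0, 0, 1, 0, 0, -0.3, 0, 0, 0, 1, 0, 0, -0.2, 0, 0, 0, 1, 0, 0, 0, 0, 0, 0, 1, 0, 0, 0, 0, 0, 0, 0.5, 0, 0, 0, 0, 0, 0, 0.5, 0, 0, 0, 0, 0, 0, 0.5, 0, 0, 0, 0, 0, 0, 0.5, 0, 0, 1.5, 0, 0, 0, 0.5, 0, 0, 3, 0, 0, 0, 0.5, 0, 0, 4, 0, 0, 0, 0, 0, 0, 4, 0, 0, 0, 0, 0, 0, 4, 0, 0, 0, 0, 0, 0, 0, 0, 0, 0, 0]
}}

```text
clock: 11.82
eef_pos: [476.5, -423.8, 190.4]
eef_rot: [3.132, 0.007, 1.411]
wrist_force: [-0.4, -0.8, 1.6]
finger_gap: 70.2
finger_force: 0.0
```

```bash
python3 slv.py w6
```

```text
11.8167 [ 476.5 -423.8  190.4] [3.132 0.007 1.411] [-0.4 -0.8  1.6]
(array([ 700.7, -415.4]), 11.8, 104, np.float64(26.2), array([ 697.5, -414.2])) [497 148]
(array([ 474.9, -422.6]), 17.8, 394, np.float64(30.2), array([ 474.8, -422. ])) [307 174]
```

>>> {"fn": "jog_arm", "kwargs": {
  "rows": [-0.36, 3.725, 0, 0, 0, 0.011, 0, -0.36, 3.725, 0, 0, 0, 0.011, 0, -0.36, 3.725, 0, 0, 0, 0.011, 0, -0.36, 3.725, 0, 0, 0, 0.011, 0, -0.36, 3.725, 0, 0, 0, 0.011, 0, -0.36, 3.725, 0, 0, 0, 0.011, 0, -0.36, 3.725, 0, 0, 0, 0.011, 0, -0.36, 3.725, 0, 0, 0, 0.011, 0, -0.36, 3.725, 0, 0, 0, 0.011, 0, -0.36, 3.725, 0, 0, 0, 0.011, 0, -0.36, 3.725, 0, 0, 0, 0.011, 0, -0.36, 3.725, 0, 0, 0, 0.011, 0, -0.36, 3.725, 0, 0, 0, 0.011, 0, -0.36, 3.725, 0, 0, 0, 0.011, 0, 0, 0, -3.1, 0, 0, 0, 0, 0, 0, 0, 0, 0, 0, 0, 0, 0, 0, 0, 0, 0, 0]
}}

```text
clock: 13.28
eef_pos: [423.4, 99.3, 149.2]
eef_rot: [-3.138, 0.001, 1.565]
wrist_force: [0.5, -0.8, 0.5]
finger_gap: 93.9
finger_force: 0.0
```

```bash
python3 slv.py w7
```

```text
13.2833 [423.4  99.3 149.2] [-3.138e+00  1.000e-03  1.565e+00] [ 0.5 -0.8  0.5]
(array([430. , 273.9]), 17.9, 873, np.float64(27.4), array([430.2, 271.9])) [313   0]
(array([539.8, 188.7]), 23.9, 116, np.float64(27.5), array([527.9, 184.9])) [426  84]
(array([427.1, 179.9]), 18.0, 870, np.float64(27.5), array([427.2, 180.6])) [311 101]
(array([423.8,  99.2]), 17.8, 736, np.float64(27.6), array([423.9,  99.7])) [309 181]
(array([646.3,  58.7]), 21.9, 182, np.float64(27.6), array([635.6,  70.5])) [508 213]
(array([61.8, 52.3]), 22.1, 247, np.float64(27.5), array([66. , 52.8])) [  0 223]
(array([584.3,  50. ]), 21.2, 153, np.float64(25.5), array([584.3,  51.5])) [451 235]
```

>>> {"fn": "jog_arm", "kwargs": {
  "rows": [0, 0, -3.6, 0, 0, 0, 0.2, 0, 0, -3.6, 0, 0, 0, 0.2, 0, 0, -3.5, 0, 0, 0, 0.2, 0, 0, -2.0, 0, 0, 0, 0.2, 0, 0, -1.0, 0, 0, 0, 0.2, 0, 0, 0, 0, 0, 0, 0.2, 0, 0, 0, 0, 0, 0, 1, 0, 0, 0, 0, 0, 0, 1, 0, 0, 0, 0, 0, 0, 1, 0, 0, 0, 0, 0, 0, 1, 0, 0, 0, 0, 0, 0, 1, 0, 0, 0, 0, 0, 0, 1, 0, 0, 0, 0, 0, 0, 1, 0, 0, 0, 0, 0, 0, 1, 0, 0, 0, 0, 0, 0, 1, 0, 0, 0, 0, 0, 0, 1, 0, 0, 0, 0, 0, 0, 1]
}}

```text
clock: 14.75
eef_pos: [424.5, 99.5, 13.6]
eef_rot: [3.141, -0.0, 1.565]
wrist_force: [-1.5, -0.2, 6.5]
finger_gap: 35.9
finger_force: 25.0
```

>>> {"fn": "jog_arm", "kwargs": {
  "rows": [0, 0, 3, 0, 0, 0, 1, 0, 0, 3.8, 0, 0, 0, 1, 0, 0, 3, 0, 0, 0, 1, 3.25, -0.6, 0, 0, 0, 0, 1, 3.25, -0.6, 0, 0, 0, 0, 1, 3.25, -0.6, 0, 0, 0, 0, 1, 3.25, -0.6, 0, 0, 0, 0, 1, 3.25, -0.6, 0, 0, 0, 0, 1, 3.25, -0.6, 0, 0, 0, 0, 1, 3.25, -0.6, 0, 0, 0, 0, 1, 0, 0, 0, 0, 0, 0, 1, 0, 0, 0, 0, 0, 0, 1, 0, 0, 0, 0, 0, 0, 1, 0, 0, 0, 0, 0, 0, 1]
}}

```text
clock: 15.92
eef_pos: [651.0, 57.8, 111.4]
eef_rot: [-3.141, -0.0, 1.565]
wrist_force: [-0.5, -0.8, -0.9]
finger_gap: 35.9
finger_force: 25.0
```

```bash
python3 st.py
```

```text
15.9167 [651.   57.8 111.4] [-3.141 -0.     1.565] [-0.5 -0.8 -0.9] [-0.07  0.09 -0.01] 35.860832060468745 24.999821735545993
```

>>> {"fn": "jog_arm", "kwargs": {
  "rows": [0, 0, -1.2, 0, 0, 0, 1, 0, 0, -1.2, 0, 0, 0, 1, 0, 0, -0.2, 0, 0, 0, 1, 0, 0, -0.2, 0, 0, 0, 1, 0, 0, -0.2, 0, 0, 0, 1, 0, 0, -0.2, 0, 0, 0, 1, 0, 0, -0.1, 0, 0, 0, 1, 0, 0, 0, 0, 0, 0, 1, 0, 0, 0, 0, 0, 0, 1]
}}

```text
clock: 16.67
eef_pos: [652.2, 57.7, 79.9]
eef_rot: [3.14, -0.0, 1.565]
wrist_force: [-4.5, 0.9, 12.3]
finger_gap: 35.9
finger_force: 25.0
```

```bash
python3 st.py
```

```text
16.6667 [652.2  57.7  79.9] [ 3.14  -0.     1.565] [-4.5  0.9 12.3] [0.22 1.02 0.01] 35.901288561212624 25.00912274233997
```

>>> {"fn": "jog_arm", "kwargs": {
  "rows": [-0.06, 0, 0, 0, 0, 0, 1, -0.06, 0, 0, 0, 0, 0, 1, 0, 0, 0, 0, 0, 0, 1]
}}

```text
clock: 16.92
eef_pos: [651.9, 57.7, 79.9]
eef_rot: [3.137, -0.0, 1.565]
wrist_force: [3.6, 1.1, 6.9]
finger_gap: 36.0
finger_force: 25.0
```

```bash
python3 st.py;  python3 - <<'E'
from meas import *
m,p,d=shot("wrist","w8");cv2.imwrite("pics/w8c.png",cv2.resize(p[170:300,250:390],None,fx=4,fy=4))
E
```

```text
16.9167 [651.9  57.7  79.9] [ 3.137 -0.     1.565] [3.6 1.1 6.9] [ 0.25 -0.53 -0.04] 36.00410916089084 25.001185722649097
```

View pics/w8c.png

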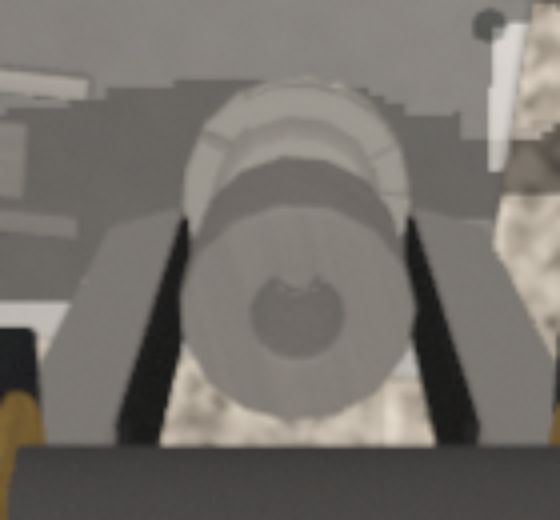

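The bore measures about 14 mm and there was contact at the 25 mm height, so this one doesn't fit. It goes to the dish.

>>> {"fn": "jog_arm", "kwargs": {
  "rows": [0, 0, 2, 0, 0, 0, 1, 0, 0, 3, 0, 0, 0, 1, 0, 0, 3, 0, 0, 0, 1, -1.88, -3.03, 0, 0, 0, 0, 1, -1.88, -3.03, 0, 0, 0, 0, 1, -1.88, -3.03, 0, 0, 0, 0, 1, -1.88, -3.03, 0, 0, 0, 0, 1, -1.88, -3.03, 0, 0, 0, 0, 1, -1.88, -3.03, 0, 0, 0, 0, 1, -1.88, -3.03, 0, 0, 0, 0, 1, 0, 0, -3.5, 0, 0, 0, 1, 0, 0, -3.5, 0, 0, 0, 1, 0, 0, -2, 0, 0, 0, 1, 0, 0, 0, 0, 0, 0, 1, 0, 0, 0, 0, 0, 0, 1]
}}

```text
clock: 18.22
eef_pos: [518.9, -154.6, 68.3]
eef_rot: [-3.141, -0.0, 1.565]
wrist_force: [0.6, 0.4, 0.4]
finger_gap: 36.0
finger_force: 25.0
```

```bash
python3 st.py
```

```text
18.2167 [ 518.9 -154.6   68.3] [-3.141 -0.     1.565] [0.6 0.4 0.4] [-0.07  0.05 -0.  ] 36.031342112556125 24.999955371022224
```

>>> {"fn": "jog_arm", "kwargs": {
  "rows": [0, 0, -2.5, 0, 0, 0, 1, 0, 0, -1.7, 0, 0, 0, 1, 0, 0, -0.6, 0, 0, 0, 1, 0, 0, -0.3, 0, 0, 0, 1, 0, 0, -0.1, 0, 0, 0, 1, 0, 0, 0, 0, 0, 0, 1, 0, 0, 0, 0, 0, 0, 0.52, 0, 0, 0, 0, 0, 0, 0.52, 0, 0, 0, 0, 0, 0, 0.52, 0, 0, 0, 0, 0, 0, 0.52, 0, 0, 1.5, 0, 0, 0, 0.52, 0, 0, 3, 0, 0, 0, 0.52, 0, 0, 4, 0, 0, 0, 0, 0, 0, 4, 0, 0, 0, 0, 0, 0, 1, 0, 0, 0, 0, 0, 0, 0, 0, 0, 0, 0]
}}

```text
clock: 19.55
eef_pos: [520.3, -155.1, 154.8]
eef_rot: [3.136, 0.002, 1.565]
wrist_force: [-0.7, 0.5, -0.4]
finger_gap: 68.3
finger_force: 0.0
```

```bash
python3 slv.py w9
```

```text
19.55 [ 520.3 -155.1  154.8] [3.136e+00 2.000e-03 1.565e+00] [-0.7  0.5 -0.4]
(array([821.3, -45.1]), 29.4, 335, np.float64(27.3), array([801.9, -46.8])) [588  61]
(array([ 828.4, -133.9]), 31.7, 329, np.float64(27.6), array([ 808.2, -130.2])) [578 147]
(array([ 519.1, -155.4]), 18.0, 551, np.float64(30.3), array([ 519.8, -154.3])) [306 180]
(array([ 210., -154.]), 17.1, 167, np.float64(26.9), array([ 216.1, -152. ])) [ 36 185]
(array([ 675.6, -180.4]), 30.3, 252, np.float64(24.5), array([ 670.7, -172.7])) [449 191]
(array([ 750.2, -167.3]), 16.6, 113, np.float64(24.4), array([ 748.2, -168.7])) [519 191]
(array([ 853.9, -199. ]), 30.0, 282, np.float64(27.6), array([ 855. , -199.1])) [587 213]
```

>>> {"fn": "jog_arm", "kwargs": {
  "rows": [-1.02, 3.71, 0, 0, 0, 0, 0, -1.02, 3.71, 0, 0, 0, 0, 0, -1.02, 3.71, 0, 0, 0, 0, 0, -1.02, 3.71, 0, 0, 0, 0, 0, -1.02, 3.71, 0, 0, 0, 0, 0, -1.02, 3.71, 0, 0, 0, 0, 0, -1.02, 3.71, 0, 0, 0, 0, 0, -1.02, 3.71, 0, 0, 0, 0, 0, -1.02, 3.71, 0, 0, 0, 0, 0, 0, 0, 0, 0, 0, 0, 0, 0, 0, 0, 0, 0, 0, 0.2, 0, 0, 0, 0, 0, 0, 0.2]
}}

```text
clock: 20.6
eef_pos: [426.8, 178.9, 150.0]
eef_rot: [-3.14, 0.001, 1.565]
wrist_force: [0.7, 0.2, -0.8]
finger_gap: 84.1
finger_force: 0.0
```

```bash
python3 slv.py w10
```

```text
20.6 [426.8 178.9 150. ] [-3.140e+00  1.000e-03  1.565e+00] [ 0.7  0.2 -0.8]
(array([429.6, 274.7]), 17.9, 803, np.float64(27.3), array([429.8, 274.9])) [309  85]
(array([542.5, 194.1]), 24.8, 103, np.float64(27.7), array([528.7, 200.8])) [416 161]
(array([427.3, 179.8]), 17.9, 730, np.float64(27.6), array([427.5, 180.5])) [309 180]
(array([40.3, 95.2]), 8.9, 91, np.float64(26.9), array([42.5, 97. ])) [  0 259]
```

>>> {"fn": "jog_arm", "kwargs": {
  "rows": [0.03, 0.09, -3.6, 0, 0, 0, 0.2, 0, 0, -3.6, 0, 0, 0, 0.2, 0, 0, -3.5, 0, 0, 0, 0.2, 0, 0, -2.0, 0, 0, 0, 0.2, 0, 0, -0.9, 0, 0, 0, 0.2, 0, 0, 0, 0, 0, 0, 0.2, 0, 0, 0, 0, 0, 0, 1, 0, 0, 0, 0, 0, 0, 1, 0, 0, 0, 0, 0, 0, 1, 0, 0, 0, 0, 0, 0, 1, 0, 0, 0, 0, 0, 0, 1, 0, 0, 0, 0, 0, 0, 1, 0, 0, 0, 0, 0, 0, 1, 0, 0, 0, 0, 0, 0, 1, 0, 0, 0, 0, 0, 0, 1, 0, 0, 0, 0, 0, 0, 1, 0, 0, 0, 0, 0, 0, 1]
}}

```text
clock: 22.07
eef_pos: [427.7, 180.3, 15.6]
eef_rot: [3.141, -0.0, 1.565]
wrist_force: [-1.6, -1.0, 6.3]
finger_gap: 34.6
finger_force: 25.0
```

>>> {"fn": "jog_arm", "kwargs": {
  "rows": [0, 0, 3, 0, 0, 0, 1, 0, 0, 3.8, 0, 0, 0, 1, 0, 0, 3, 0, 0, 0, 1, 3.2, -1.75, 0, 0, 0, 0, 1, 3.2, -1.75, 0, 0, 0, 0, 1, 3.2, -1.75, 0, 0, 0, 0, 1, 3.2, -1.75, 0, 0, 0, 0, 1, 3.2, -1.75, 0, 0, 0, 0, 1, 3.2, -1.75, 0, 0, 0, 0, 1, 3.2, -1.75, 0, 0, 0, 0, 1, 0, 0, 0, 0, 0, 0, 1, 0, 0, 0, 0, 0, 0, 1, 0, 0, 0, 0, 0, 0, 1, 0, 0, 0, 0, 0, 0, 1]
}}

```text
clock: 23.23
eef_pos: [650.7, 58.4, 113.3]
eef_rot: [-3.141, -0.0, 1.566]
wrist_force: [-0.4, 0.4, -0.6]
finger_gap: 35.1
finger_force: 25.0
```

```bash
python3 st.py
```

```text
23.2333 [650.7  58.4 113.3] [-3.141 -0.     1.566] [-0.4  0.4 -0.6] [-0.07  0.05 -0.04] 35.10019584808982 24.999747974798083
```

>>> {"fn": "jog_arm", "kwargs": {
  "rows": [0.05, -0.05, -1.2, 0, 0, 0, 1, 0, 0, -1.2, 0, 0, 0, 1, 0, 0, -0.2, 0, 0, 0, 1, 0, 0, -0.2, 0, 0, 0, 1, 0, 0, -0.2, 0, 0, 0, 1, 0, 0, -0.2, 0, 0, 0, 1, 0, 0, -0.2, 0, 0, 0, 1, 0, 0, 0, 0, 0, 0, 1, 0, 0, 0, 0, 0, 0, 1]
}}

```text
clock: 23.98
eef_pos: [652.4, 57.6, 81.4]
eef_rot: [3.14, -0.0, 1.565]
wrist_force: [-5.7, 1.4, 16.1]
finger_gap: 35.2
finger_force: 25.1
```

```bash
python3 st.py
```

```text
23.9833 [652.4  57.6  81.4] [ 3.14  -0.     1.565] [-5.7  1.4 16.1] [0.36 1.49 0.01] 35.21700970655343 25.055833691731095
```

>>> {"fn": "jog_arm", "kwargs": {
  "rows": [-0.09, 0, 0, 0, 0, 0, 1, 0, 0, -0.1, 0, 0, 0, 1, 0, 0, 0, 0, 0, 0, 1]
}}

```text
clock: 24.23
eef_pos: [652.3, 57.6, 81.4]
eef_rot: [3.137, -0.001, 1.565]
wrist_force: [-4.5, 1.6, 19.3]
finger_gap: 34.9
finger_force: 25.1
```

```bash
python3 st.py;  python3 - <<'E'
from meas import *
m,p,d=shot("wrist","w11");W=cloud(m,d)
# bore: row profile of depth through sleeve top
for v in range(222,262,4):
    r=W[v,270:370,2]; print(v,"".join('#' if 90<z<105 else '.' if z<90 else '^' for z in r))
E
```

```text
24.2333 [652.3  57.6  81.4] [ 3.137e+00 -1.000e-03  1.565e+00] [-4.5  1.6 19.3] [0.3  1.04 0.01] 34.89796864328006 25.060632275417447
222 .......................................##############################...............................
226 .................................#########################################..........................
230 ...............................###############################################......................
234 ....#####################...#################################^##################...#################
238 ..###############################################...........########################################
242 ^^^^^^^^^^^^^^^^^^^^########################....................########################^^^^^^^^^^^^
246 ^^^^^^^^^^^^^^^^^^^^^^^####################......................####################^^^^^^^^^^^^^^^
250 ^^^^^^^^^^^^^^^^^^^^^^^#####################...................######################^^^^^^^^^^^^^^^
254 ^^^^^^^^^^^^^^^^^^^^^^^#########################.............########################^^^^^^^^^^^^^^^
258 ^^^^^^^^^^^^^^^^^^^^^^^###.#####################################################..###^^^^^^^^^^^^^^^
```

This one doesn't fit either, with a bore of about 13 mm. It goes to the dish at (520,-206).

>>> {"fn": "jog_arm", "kwargs": {
  "rows": [0, 0, 2, 0, 0, 0, 1, 0, 0, 3, 0, 0, 0, 1, 0, 0, 3, 0, 0, 0, 1, -1.65, -3.3, 0, 0, 0, 0, 1, -1.65, -3.3, 0, 0, 0, 0, 1, -1.65, -3.3, 0, 0, 0, 0, 1, -1.65, -3.3, 0, 0, 0, 0, 1, -1.65, -3.3, 0, 0, 0, 0, 1, -1.65, -3.3, 0, 0, 0, 0, 1, -1.65, -3.3, 0, 0, 0, 0, 1, -1.65, -3.3, 0, 0, 0, 0, 1, 0, 0, -3.5, 0, 0, 0, 1, 0, 0, -3.5, 0, 0, 0, 1, 0, 0, -2, 0, 0, 0, 1, 0, 0, 0, 0, 0, 0, 1, 0, 0, 0, 0, 0, 0, 1]
}}

```text
clock: 25.62
eef_pos: [519.0, -206.8, 68.4]
eef_rot: [-3.141, -0.0, 1.565]
wrist_force: [-0.5, 0.2, -0.4]
finger_gap: 34.7
finger_force: 25.0
```

```bash
python3 st.py; python3 slv.py w12
```

```text
25.6167 [ 519.  -206.8   68.4] [-3.141 -0.     1.565] [-0.5  0.2 -0.4] [-0.04  0.07  0.02] 34.65922785387137 24.98749922029674
25.6167 [ 519.  -206.8   68.4] [-3.141 -0.     1.565] [-0.5  0.2 -0.4]
(array([ 720.7, -147.4]), 18.0, 297, np.float64(24.5), array([ 722.1, -145.3])) [568 130]
(array([ 688. , -149.8]), 18.9, 324, np.float64(24.5), array([ 687.5, -150.1])) [522 133]
(array([ 744.5, -160.5]), 9.2, 104, np.float64(24.4), array([ 743.6, -160.6])) [602 149]
(array([ 670.2, -182.3]), 20.2, 346, np.float64(24.5), array([ 669.4, -180.4])) [504 163]
(array([ 489.1, -189.7]), 17.8, 1131, np.float64(30.3), array([ 489.7, -188.7])) [263 177]
(array([ 752.3, -190.7]), 12.3, 150, np.float64(24.4), array([ 752.4, -188.9])) [604 184]
(array([ 681. , -210.5]), 10.7, 116, np.float64(24.5), array([ 678.2, -213.9])) [511 212]
(array([ 726.3, -219.8]), 16.7, 194, np.float64(24.4), array([ 727.7, -223.8])) [555 224]
(array([ 701.4, -228.6]), 10.4, 121, np.float64(24.5), array([ 702.3, -228.5])) [532 234]
```

The first dish sleeve has been knocked to (489,-190), but it is still flat in the dish. I'll put this one well clear of it, at (549,-171).

>>> {"fn": "jog_arm", "kwargs": {
  "rows": [1.5, 1.8, 0, 0, 0, 0, 1, 1.5, 1.8, 0, 0, 0, 0, 1, 0, 0, -2.4, 0, 0, 0, 1, 0, 0, -1.6, 0, 0, 0, 1, 0, 0, -0.6, 0, 0, 0, 1, 0, 0, -0.3, 0, 0, 0, 1, 0, 0, -0.1, 0, 0, 0, 1, 0, 0, 0, 0, 0, 0, 1, 0, 0, 0, 0, 0, 0, 1]
}}

```text
clock: 26.42
eef_pos: [549.7, -171.2, 19.5]
eef_rot: [3.14, 0.001, 1.564]
wrist_force: [-0.5, -0.3, -0.7]
finger_gap: 35.2
finger_force: 25.0
```

```bash
python3 st.py
```

```text
26.4167 [ 549.7 -171.2   19.5] [3.140e+00 1.000e-03 1.564e+00] [-0.5 -0.3 -0.7] [-0.06  0.05 -0.06] 35.19036644432928 24.987580692395568
```

Still about 1 mm above the floor, so I'll lower a little more, release and rise.

>>> {"fn": "jog_arm", "kwargs": {
  "rows": [0, 0, -0.1, 0, 0, 0, 1, 0, 0, -0.1, 0, 0, 0, 1, 0, 0, 0, 0, 0, 0, 0.52, 0, 0, 0, 0, 0, 0, 0.52, 0, 0, 0, 0, 0, 0, 0.52, 0, 0, 0, 0, 0, 0, 0.52, 0, 0, 1.5, 0, 0, 0, 0.52, 0, 0, 3, 0, 0, 0, 0.52, 0, 0, 4, 0, 0, 0, 0, 0, 0, 4, 0, 0, 0, 0, 0, 0, 1, 0, 0, 0, 0, 0, 0, 0, 0, 0, 0, 0]
}}

```text
clock: 27.42
eef_pos: [550.4, -171.3, 154.8]
eef_rot: [3.136, 0.002, 1.565]
wrist_force: [1.2, -1.1, -0.4]
finger_gap: 68.1
finger_force: 0.0
```

```bash
python3 slv.py w13
```

```text
27.4167 [ 550.4 -171.3  154.8] [3.136e+00 2.000e-03 1.565e+00] [ 1.2 -1.1 -0.4]
(array([822.7, -45.3]), 29.8, 315, np.float64(27.5), array([801.7, -49.6])) [563  44]
(array([ 829.7, -133.7]), 31.9, 294, np.float64(27.5), array([ 808.3, -130.8])) [554 131]
(array([ 211.2, -154. ]), 15.5, 166, np.float64(27.1), array([ 216.1, -153.4])) [ 10 169]
(array([ 549. , -171.5]), 17.9, 566, np.float64(30.2), array([ 548.8, -170.6])) [306 180]
(array([ 744. , -169.8]), 13.2, 84, np.float64(24.5), array([ 748.2, -167.5])) [494 183]
(array([ 489.6, -189.5]), 17.6, 476, np.float64(30.2), array([ 491.6, -186.8])) [253 197]
(array([ 684. , -209.9]), 27.4, 240, np.float64(24.5), array([ 674.7, -209.8])) [425 208]
```

```bash
python3 - <<'E'
from meas import *
for t in("w1","w10"):
    m,p,d=load(t);W=cloud(m,d);W[225:]=np.nan
    for y0 in range(160,400,30):
        P=clus(W,(200,410,y0,y0+30),10,330)
        if len(P): print(t,y0,P[:,0].max().round(),P[:,2].max().round())
E
```

```text
w1 160 285.0 108.0
w1 190 305.0 112.0
w1 220 324.0 154.0
w1 250 344.0 141.0
w1 280 351.0 56.0
w10 160 384.0 147.0
w10 190 304.0 111.0
w10 220 324.0 153.0
w10 250 343.0 153.0
w10 280 352.0 153.0
w10 310 337.0 120.0
w10 340 288.0 101.0
```

>>> {"fn": "jog_arm", "kwargs": {
  "rows": [-0.921, 3.427, 0, 0, 0, -0.12, 0, -0.921, 3.427, 0, 0, 0, -0.12, 0, -0.921, 3.427, 0, 0, 0, -0.12, 0, -0.921, 3.427, 0, 0, 0, -0.12, 0, -0.921, 3.427, 0, 0, 0, -0.12, 0, -0.921, 3.427, 0, 0, 0, -0.12, 0, -0.921, 3.427, 0, 0, 0, -0.12, 0, -0.921, 3.427, 0, 0, 0, -0.12, 0, -0.921, 3.427, 0, 0, 0, -0.12, 0, -0.921, 3.427, 0, 0, 0, -0.12, 0, -0.921, 3.427, 0, 0, 0, -0.12, 0, -0.921, 3.427, 0, 0, 0, -0.12, 0, -0.921, 3.427, 0, 0, 0, -0.12, 0, 0, 0, 0, 0, 0, 0, 0.2, 0, 0, 0, 0, 0, 0, 0.2, 0, 0, 0, 0, 0, 0, 0.2]
}}

```text
clock: 28.8
eef_pos: [432.6, 262.4, 149.9]
eef_rot: [3.14, 0.002, 0.049]
wrist_force: [0.1, 0.5, 0.7]
finger_gap: 77.6
finger_force: 0.0
```

```bash
python3 slv.py w14
```

```text
28.8 [432.6 262.4 149.9] [3.14e+00 2.00e-03 4.90e-02] [0.1 0.5 0.7]
(array([605.2, 581.1]), 11.8, 130, np.float64(27.0), array([607.5, 579.9])) [0 0]
(array([581.7,  73.6]), 15.9, 92, np.float64(30.1), array([577.1,  73.4])) [520  40]
(array([430.1, 275. ]), 17.8, 649, np.float64(27.5), array([430.5, 275.1])) [296 182]
(array([376.1, 429.8]), 29.8, 183, np.float64(27.3), array([389.7, 414.1])) [152 218]
(array([341.7, 283.6]), 17.7, 81, np.float64(27.3), array([344.6, 284. ])) [287 264]
```

>>> {"fn": "jog_arm", "kwargs": {
  "rows": [-0.25, 1.26, -1, 0, 0, -0.049, 0.2, 0, 0, -3.5, 0, 0, 0, 0.2, 0, 0, -3.5, 0, 0, 0, 0.2, 0, 0, -3.5, 0, 0, 0, 0.2, 0, 0, -1.3, 0, 0, 0, 0.2, 0, 0, -0.8, 0, 0, 0, 0.2, 0, 0, 0, 0, 0, 0, 0.2, 0, 0, 0, 0, 0, 0, 1, 0, 0, 0, 0, 0, 0, 1, 0, 0, 0, 0, 0, 0, 1, 0, 0, 0, 0, 0, 0, 1, 0, 0, 0, 0, 0, 0, 1, 0, 0, 0, 0, 0, 0, 1, 0, 0, 0, 0, 0, 0, 1, 0, 0, 0, 0, 0, 0, 1, 0, 0, 0, 0, 0, 0, 1, 0, 0, 0, 0, 0, 0, 1, 0, 0, 0, 0, 0, 0, 1]
}}

```text
clock: 30.35
eef_pos: [430.6, 275.7, 15.5]
eef_rot: [-3.141, -0.0, -0.003]
wrist_force: [-1.9, -1.8, 5.2]
finger_gap: 35.1
finger_force: 25.0
```

```bash
python3 st.py
```

```text
30.35 [430.6 275.7  15.5] [-3.141e+00 -0.000e+00 -3.000e-03] [-1.9 -1.8  5.2] [-0.15  0.36  0.06] 35.142938609732646 25.000990759581327
```

>>> {"fn": "jog_arm", "kwargs": {
  "rows": [0, 0, 3, 0, 0, 0, 1, 0, 0, 4, 0, 0, 0, 1, 0, 0, 4, 0, 0, 0, 1, 2.76, -2.72, 0, 0, 0, 0, 1, 2.76, -2.72, 0, 0, 0, 0, 1, 2.76, -2.72, 0, 0, 0, 0, 1, 2.76, -2.72, 0, 0, 0, 0, 1, 2.76, -2.72, 0, 0, 0, 0, 1, 2.76, -2.72, 0, 0, 0, 0, 1, 2.76, -2.72, 0, 0, 0, 0, 1, 2.76, -2.72, 0, 0, 0, 0, 1, 0, 0, 0, 0, 0, 0, 1, 0, 0, 0, 0, 0, 0, 1, 0, 0, 0, 0, 0, 0, 1, 0, 0, 0, 0, 0, 0, 1]
}}

```text
clock: 31.6
eef_pos: [650.6, 59.0, 125.2]
eef_rot: [-3.141, 0.0, -0.002]
wrist_force: [0.4, 1.0, 0.2]
finger_gap: 35.4
finger_force: 25.0
```

```bash
python3 st.py
```

```text
31.6 [650.6  59.  125.2] [-3.141e+00  0.000e+00 -2.000e-03] [0.4 1.  0.2] [0.03 0.15 0.04] 35.403533893673064 24.999759709462523
```

>>> {"fn": "jog_arm", "kwargs": {
  "rows": [0.04, -0.1, -1.8, 0, 0, 0, 1, 0, 0, -1.6, 0, 0, 0, 1, 0, 0, -0.2, 0, 0, 0, 1, 0, 0, -0.2, 0, 0, 0, 1, 0, 0, -0.2, 0, 0, 0, 1, 0, 0, -0.2, 0, 0, 0, 1, 0, 0, -0.2, 0, 0, 0, 1, 0, 0, 0, 0, 0, 0, 1, 0, 0, 0, 0, 0, 0, 1]
}}

```text
clock: 32.35
eef_pos: [651.7, 57.0, 81.5]
eef_rot: [-3.142, -0.0, -0.003]
wrist_force: [-0.6, 0.4, -0.5]
finger_gap: 35.4
finger_force: 25.0
```

```bash
python3 st.py
```

```text
32.35 [651.7  57.   81.5] [-3.142e+00 -0.000e+00 -3.000e-03] [-0.6  0.4 -0.5] [-0.01  0.17 -0.01] 35.439003328673124 24.999628895893693
```

>>> {"fn": "jog_arm", "kwargs": {
  "rows": [0, 0.05, -0.2, 0, 0, 0, 1, 0, 0, -0.2, 0, 0, 0, 1, 0, 0, -0.3, 0, 0, 0, 1, 0, 0, -0.3, 0, 0, 0, 1, 0, 0, -0.3, 0, 0, 0, 1, 0, 0, 0, 0, 0, 0, 1]
}}

```text
clock: 32.85
eef_pos: [651.3, 57.5, 67.4]
eef_rot: [-3.142, 0.001, -0.003]
wrist_force: [0.3, -0.7, -0.3]
finger_gap: 35.4
finger_force: 25.0
```

```bash
python3 st.py
```

```text
32.85 [651.3  57.5  67.4] [-3.142e+00  1.000e-03 -3.000e-03] [ 0.3 -0.7 -0.3] [-0.01  0.2   0.03] 35.40715279032146 24.999799886718392
```

>>> {"fn": "jog_arm", "kwargs": {
  "rows": [0, 0, -0.3, 0, 0, 0, 1, 0, 0, -0.3, 0, 0, 0, 1, 0, 0, -0.3, 0, 0, 0, 1, 0, 0, -0.1, 0, 0, 0, 1, 0, 0, -0.1, 0, 0, 0, 1, 0, 0, 0, 0, 0, 0, 1]
}}

```text
clock: 33.35
eef_pos: [651.7, 57.5, 57.6]
eef_rot: [3.142, -0.0, -0.003]
wrist_force: [-2.7, 0.3, 3.1]
finger_gap: 35.6
finger_force: 25.0
```

>>> {"fn": "jog_arm", "kwargs": {
  "rows": [0, 0, 3, 0, 0, 0, 1, 0, 0, 3.5, 0, 0, 0, 1, 0, 0, 3.5, 0, 0, 0, 1, 0, 0, 3, 0, 0, 0, 1, -1.264, -3.08, 0, 0, 0, 0.109, 1, -1.264, -3.08, 0, 0, 0, 0.109, 1, -1.264, -3.08, 0, 0, 0, 0.109, 1, -1.264, -3.08, 0, 0, 0, 0.109, 1, -1.264, -3.08, 0, 0, 0, 0.109, 1, -1.264, -3.08, 0, 0, 0, 0.109, 1, -1.264, -3.08, 0, 0, 0, 0.109, 1, -1.264, -3.08, 0, 0, 0, 0.109, 1, -1.264, -3.08, 0, 0, 0, 0.109, 1, -1.264, -3.08, 0, 0, 0, 0.109, 1, -1.264, -3.08, 0, 0, 0, 0.109, 1, -1.264, -3.08, 0, 0, 0, 0.109, 1, -1.264, -3.08, 0, 0, 0, 0.109, 1, 0, 0, 0, 0, 0, 0, 1, 0, 0, 0, 0, 0, 0, 1]
}}

```text
clock: 34.93
eef_pos: [486.6, -344.2, 187.1]
eef_rot: [-3.142, -0.0, 1.411]
wrist_force: [0.5, 0.1, -0.3]
finger_gap: 35.4
finger_force: 25.0
```

```bash
python3 st.py; python3 slv.py w15
```

```text
34.9333 [ 486.6 -344.2  187.1] [-3.142 -0.     1.411] [ 0.5  0.1 -0.3] [-0.01  0.07  0.01] 35.42663026982797 24.99932530336082
34.9333 [ 486.6 -344.2  187.1] [-3.142 -0.     1.411] [ 0.5  0.1 -0.3]
(array([ 669.4, -179.2]), 14.9, 142, np.float64(24.5), array([ 669. , -179.5])) [461   0]
(array([ 549.1, -172. ]), 18.1, 669, np.float64(30.2), array([ 548.2, -171.7])) [340   5]
(array([ 671.5, -204.2]), 12.1, 94, np.float64(24.5), array([ 671.6, -204. ])) [463  30]
(array([ 489. , -190.1]), 18.2, 629, np.float64(30.1), array([ 489. , -190.8])) [288  34]
(array([ 693. , -225.6]), 18.3, 142, np.float64(24.4), array([ 693.8, -224.3])) [476  46]
(array([ 208.5, -155.1]), 14.4, 126, np.float64(26.8), array([ 216. , -159.6])) [51 53]
```

>>> {"fn": "jog_arm", "kwargs": {
  "rows": [0, 0, -3.5, 0, 0, 0, 1, 0, 0, -3.5, 0, 0, 0, 1, 0, 0, -3.5, 0, 0, 0, 1, 0, 0, -3.5, 0, 0, 0, 1, 0, 0, -1.8, 0, 0, 0, 1, 0, 0, -0.7, 0, 0, 0, 1, 0, 0, -0.2, 0, 0, 0, 1, 0, 0, -0.1, 0, 0, 0, 1, 0, 0, 0, 0, 0, 0, 1]
}}

```text
clock: 35.73
eef_pos: [488.2, -343.1, 20.8]
eef_rot: [3.14, 0.001, 1.414]
wrist_force: [0.3, 0.5, -0.6]
finger_gap: 35.2
finger_force: 25.0
```

>>> {"fn": "jog_arm", "kwargs": {
  "rows": [0, 0, -0.1, 0, 0, 0, 1, 0, 0, 0, 0, 0, 0, 1, 0, 0, 0, 0, 0, 0, 0.52, 0, 0, 0, 0, 0, 0, 0.52, 0, 0, 0, 0, 0, 0, 0.52, 0, 0, 0, 0, 0, 0, 0.52, 0, 0, 1.5, 0, 0, 0, 0.52, 0, 0, 3, 0, 0, 0, 0.52, 0, 0, 4, 0, 0, 0, 0, 0, 0, 4, 0, 0, 0, 0, 0, 0, 3, 0, 0, 0, 0, 0, 0, 0, 0, 0, 0, 0]
}}

```text
clock: 36.73
eef_pos: [489.1, -344.3, 180.3]
eef_rot: [3.133, 0.005, 1.414]
wrist_force: [0.5, -0.9, 0.5]
finger_gap: 68.2
finger_force: 0.0
```

```bash
python3 slv.py w16; python3 - <<'E'
from meas import *
m,p,d=shot("side","s2");cv2.imwrite("pics/s2c.png",cv2.resize(p[170:330,220:380],None,fx=4,fy=4)[:600])
E
```

```text
36.7333 [ 489.1 -344.3  180.3] [3.133 0.005 1.414] [ 0.5 -0.9  0.5]
(array([ 549.2, -172.2]), 18.2, 736, np.float64(30.1), array([ 548.8, -172.3])) [337   1]
(array([ 668.5, -179.4]), 12.7, 121, np.float64(24.6), array([ 667.5, -176.9])) [461   0]
(array([ 489.6, -190.5]), 17.8, 644, np.float64(30.1), array([ 489.2, -191.1])) [284  31]
(array([ 211.9, -157.3]), 15.4, 167, np.float64(27.1), array([ 215.5, -160.2])) [38 51]
(array([ 341.8, -305. ]), 14.2, 81, np.float64(26.9), array([ 345.6, -303.2])) [185 167]
(array([ 487.1, -343.2]), 17.8, 411, np.float64(30.2), array([ 486.7, -342.8])) [306 175]
(array([ 676.6, -386.2]), 16.8, 129, np.float64(25.2), array([ 673.8, -383. ])) [474 187]
(array([ 474.5, -422.6]), 18.0, 396, np.float64(30.2), array([ 475.3, -420.2])) [307 240]
```

View pics/s2c.png

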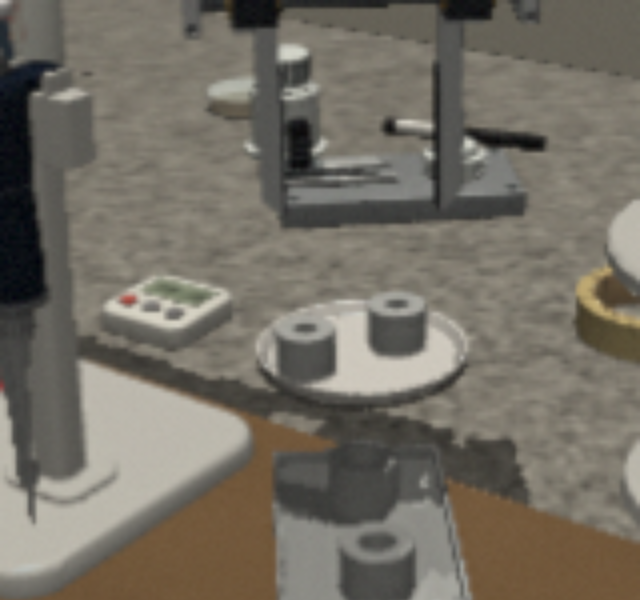

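All four sleeves stand flat: two in the tray at crop (378,565) and (362,480), two in the dish at (306,348) and (398,323). The cover is next.

>>> {"fn": "jog_arm", "kwargs": {
  "rows": [0.427, 3.553, 0, 0, 0, -0.094, 0, 0.427, 3.553, 0, 0, 0, -0.094, 0, 0.427, 3.553, 0, 0, 0, -0.094, 0, 0.427, 3.553, 0, 0, 0, -0.094, 0, 0.427, 3.553, 0, 0, 0, -0.094, 0, 0.427, 3.553, 0, 0, 0, -0.094, 0, 0.427, 3.553, 0, 0, 0, -0.094, 0, 0.427, 3.553, 0, 0, 0, -0.094, 0, 0.427, 3.553, 0, 0, 0, -0.094, 0, 0.427, 3.553, 0, 0, 0, -0.094, 0, 0.427, 3.553, 0, 0, 0, -0.094, 0, 0.427, 3.553, 0, 0, 0, -0.094, 0, 0.427, 3.553, 0, 0, 0, -0.094, 0, 0.427, 3.553, 0, 0, 0, -0.094, 0, 0.427, 3.553, 0, 0, 0, -0.094, 0, 0, 0, 0, 0, 0, 0, 0, 0, 0, 0, 0, 0, 0, 0, 0, 0, 0, 0, 0, 0, 0]
}}

```text
clock: 38.33
eef_pos: [550.9, 189.5, 171.9]
eef_rot: [3.141, 0.002, 0.006]
wrist_force: [-0.5, -0.8, -0.4]
finger_gap: 94.1
finger_force: 0.0
```

```bash
python3 st.py; python3 - <<'E'
from meas import *
m,p,d=shot("wrist","w17");W=cloud(m,d)
P=clus(W,(515,590,150,230),77,84);print(mec(P),P[:,:2].min(0),P[:,:2].max(0))
E
```

```text
38.3333 [550.9 189.5 171.9] [3.141e+00 2.000e-03 6.000e-03] [-0.5 -0.8 -0.4] [0.04 0.12 0.01] 94.05065775072411 0.0
(array([551.9, 190. ]), 20.6, 1309, np.float64(79.6), array([552.7, 190.1])) [532.07374364 169.69853202] [571.22780864 210.35500029]
```

>>> {"fn": "jog_arm", "kwargs": {
  "rows": [0.07, 0.04, -3.5, 0, 0, 0, 0.2, 0, 0, -3.5, 0, 0, 0, 0.2, 0, 0, -2.4, 0, 0, 0, 0.2, 0, 0, -1.0, 0, 0, 0, 0.2, 0, 0, 0, 0, 0, 0, 0.2, 0, 0, 0, 0, 0, 0, 0.2, 0, 0, 0, 0, 0, 0, 1, 0, 0, 0, 0, 0, 0, 1, 0, 0, 0, 0, 0, 0, 1, 0, 0, 0, 0, 0, 0, 1, 0, 0, 0, 0, 0, 0, 1, 0, 0, 0, 0, 0, 0, 1, 0, 0, 0, 0, 0, 0, 1, 0, 0, 0, 0, 0, 0, 1, 0, 0, 0, 0, 0, 0, 1, 0, 0, 0, 0, 0, 0, 1],
  "newtons": 40
}}

```text
clock: 39.72
eef_pos: [552.3, 190.5, 69.5]
eef_rot: [-3.141, -0.0, 0.004]
wrist_force: [-0.0, -1.0, 4.2]
finger_gap: 39.2
finger_force: 40.0
```

```bash
python3 st.py
```

```text
39.7167 [552.3 190.5  69.5] [-3.141 -0.     0.004] [-0.  -1.   4.2] [-0.11  0.22  0.01] 39.191821549126324 39.99656796455383
```

>>> {"fn": "jog_arm", "kwargs": {
  "rows": [0, 0, 2, 0, 0, 0, 1, 0, 0, 4, 0, 0, 0, 1, 0, 0, 4, 0, 0, 0, 1, 2, -2.65, 0, 0, 0, 0, 1, 2, -2.65, 0, 0, 0, 0, 1, 2, -2.65, 0, 0, 0, 0, 1, 2, -2.65, 0, 0, 0, 0, 1, 1.95, -2.65, 0, 0, 0, 0, 1, 0, 0, 0, 0, 0, 0, 1, 0, 0, 0, 0, 0, 0, 1, 0, 0, 0, 0, 0, 0, 1, 0, 0, 0, 0, 0, 0, 1]
}}

```text
clock: 40.72
eef_pos: [651.1, 58.9, 169.1]
eef_rot: [-3.141, 0.001, 0.005]
wrist_force: [-0.7, -0.4, -2.3]
finger_gap: 39.0
finger_force: 40.0
```

```bash
python3 st.py
```

```text
40.7167 [651.1  58.9 169.1] [-3.141e+00  1.000e-03  5.000e-03] [-0.7 -0.4 -2.3] [-0.04  0.15 -0.01] 38.994862420309566 39.99234080314636
```

>>> {"fn": "jog_arm", "kwargs": {
  "rows": [0.02, -0.12, -1.5, 0, 0, 0, 1, 0, 0, -2, 0, 0, 0, 1, 0, 0, -1, 0, 0, 0, 1, 0, 0, -0.6, 0, 0, 0, 1, 0, 0, -0.6, 0, 0, 0, 1, 0, 0, -0.3, 0, 0, 0, 1, 0, 0, 0, 0, 0, 0, 1, 0, 0, 0, 0, 0, 0, 1]
}}

```text
clock: 41.38
eef_pos: [652.0, 56.8, 109.8]
eef_rot: [-3.142, -0.001, 0.004]
wrist_force: [0.1, -0.2, -1.2]
finger_gap: 39.1
finger_force: 40.0
```

```bash
python3 st.py
```

```text
41.3833 [652.   56.8 109.8] [-3.142e+00 -1.000e-03  4.000e-03] [ 0.1 -0.2 -1.2] [0.04 0.17 0.  ] 39.11865177687449 39.99233365058899
```

>>> {"fn": "jog_arm", "kwargs": {
  "rows": [0, 0.05, -0.1, 0, 0, 0, 1, 0, 0, -0.1, 0, 0, 0, 1, 0, 0, -0.1, 0, 0, 0, 1, 0, 0, -0.1, 0, 0, 0, 1, 0, 0, -0.1, 0, 0, 0, 1, 0, 0, 0, 0, 0, 0, 1]
}}

```text
clock: 41.88
eef_pos: [651.8, 57.3, 104.1]
eef_rot: [-3.141, 0.0, 0.004]
wrist_force: [-0.6, 0.1, -2.1]
finger_gap: 39.2
finger_force: 40.0
```

```bash
python3 st.py
```

```text
41.8833 [651.8  57.3 104.1] [-3.141  0.     0.004] [-0.6  0.1 -2.1] [ 0.16  0.06 -0.02] 39.22094871145133 39.9896639585495
```

>>> {"fn": "jog_arm", "kwargs": {
  "rows": [0, 0, -0.1, 0, 0, 0, 1, 0, 0, -0.1, 0, 0, 0, 1, 0, 0, -0.1, 0, 0, 0, 1, 0, 0, 0, 0, 0, 0, 1]
}}

```text
clock: 42.22
eef_pos: [652.2, 57.3, 102.2]
eef_rot: [-3.141, -0.002, 0.004]
wrist_force: [-2.1, 0.5, 6.0]
finger_gap: 39.3
finger_force: 40.0
```

```bash
python3 st.py
```

```text
42.2167 [652.2  57.3 102.2] [-3.141e+00 -2.000e-03  4.000e-03] [-2.1  0.5  6. ] [ 0.22  0.47 -0.02] 39.34274847108927 39.99826490879059
```

Contact at foot height ≈33 mm, so the lugs are on the thread. I'll turn anticlockwise with light pressure.

>>> {"fn": "jog_arm", "kwargs": {
  "rows": [-0.03, 0.02, -0.03, 0, 0, 0.08, 1, 0, 0, 0, 0, 0, 0.08, 1, 0, 0, 0, 0, 0, 0.08, 1, 0, 0, 0, 0, 0, 0, 1]
}}

```text
clock: 42.55
eef_pos: [651.5, 57.4, 100.9]
eef_rot: [3.142, -0.0, 0.248]
wrist_force: [-0.5, 0.6, -0.7]
finger_gap: 39.2
finger_force: 40.0
```

```bash
python3 st.py
```

```text
42.55 [651.5  57.4 100.9] [ 3.142 -0.     0.248] [-0.5  0.6 -0.7] [0.12 0.14 0.03] 39.17006063963393 39.98899519443512
```

>>> {"fn": "jog_arm", "kwargs": {
  "rows": [0, 0, -0.1, 0, 0, 0, 1, 0, 0, -0.1, 0, 0, 0, 1, 0, 0, -0.1, 0, 0, 0, 1, 0, 0, 0, 0, 0, 0, 1]
}}

```text
clock: 42.88
eef_pos: [651.4, 57.4, 97.6]
eef_rot: [-3.142, 0.0, 0.243]
wrist_force: [0.5, 0.3, -1.7]
finger_gap: 39.1
finger_force: 40.0
```

```bash
python3 st.py
```

```text
42.8833 [651.4  57.4  97.6] [-3.142  0.     0.243] [ 0.5  0.3 -1.7] [0.02 0.   0.04] 39.0767261556903 39.98912572860718
```

>>> {"fn": "jog_arm", "kwargs": {
  "rows": [0, 0, -0.1, 0, 0, 0, 1, 0, 0, -0.1, 0, 0, 0, 1, 0, 0, -0.03, 0, 0, 0, 1, 0, 0, 0, 0, 0, 0, 1]
}}

```text
clock: 43.22
eef_pos: [651.6, 57.5, 95.9]
eef_rot: [3.142, -0.0, 0.244]
wrist_force: [0.3, -0.4, 1.5]
finger_gap: 39.3
finger_force: 40.0
```

```bash
python3 st.py
```

```text
43.2167 [651.6  57.5  95.9] [ 3.142 -0.     0.244] [ 0.3 -0.4  1.5] [0.09 0.05 0.03] 39.31762129851501 39.992045760154724
```

It dropped into the thread (6.4 mm). Now screwing clockwise.

>>> {"fn": "jog_arm", "kwargs": {
  "rows": [0, 0, -0.03, 0, 0, -0.1, 1, 0, 0, -0.03, 0, 0, -0.1, 1, 0, 0, -0.03, 0, 0, -0.1, 1, 0, 0, -0.03, 0, 0, -0.1, 1, 0, 0, 0, 0, 0, 0, 1]
}}

```text
clock: 43.63
eef_pos: [651.8, 57.6, 95.0]
eef_rot: [-3.141, -0.001, -0.161]
wrist_force: [0.8, 1.2, 2.4]
finger_gap: 39.4
finger_force: 40.0
```

```bash
python3 st.py
```

```text
43.6333 [651.8  57.6  95. ] [-3.141e+00 -1.000e-03 -1.610e-01] [0.8 1.2 2.4] [ 0.38 -0.06 -0.03] 39.393837061406735 39.99296307563782
```

>>> {"fn": "jog_arm", "kwargs": {
  "rows": [0, 0, -0.03, 0, 0, -0.1, 1, 0, 0, -0.03, 0, 0, -0.1, 1, 0, 0, -0.03, 0, 0, -0.1, 1, 0, 0, -0.03, 0, 0, -0.1, 1, 0, 0, 0, 0, 0, 0, 1]
}}

```text
clock: 44.05
eef_pos: [651.7, 57.6, 93.3]
eef_rot: [-3.141, -0.0, -0.557]
wrist_force: [1.9, 1.4, 0.3]
finger_gap: 39.0
finger_force: 40.0
```

```bash
python3 st.py
```

```text
44.05 [651.7  57.6  93.3] [-3.141 -0.    -0.557] [1.9 1.4 0.3] [ 0.37 -0.31 -0.04] 39.033726998174885 39.988126158714294
```

>>> {"fn": "jog_arm", "kwargs": {
  "rows": [0, 0, -0.03, 0, 0, -0.1, 1, 0, 0, -0.03, 0, 0, -0.1, 1, 0, 0, -0.03, 0, 0, -0.08, 1, 0, 0, 0, 0, 0, 0, 1]
}}

```text
clock: 44.38
eef_pos: [651.5, 57.5, 92.2]
eef_rot: [-3.141, 0.0, -0.834]
wrist_force: [1.8, 1.4, -2.4]
finger_gap: 39.2
finger_force: 40.0
```

```bash
python3 st.py
```

```text
44.3833 [651.5  57.5  92.2] [-3.141  0.    -0.834] [ 1.8  1.4 -2.4] [ 0.31 -0.31 -0.04] 39.2074167981259 39.98568534851074
```

>>> {"fn": "jog_arm", "kwargs": {
  "rows": [0, 0, 0, 0, 0, 0, 0.42, 0, 0, 0, 0, 0, 0, 0.42, 0, 0, 0, 0, 0, 0, 0.42, 0, 0, 0, 0, 0, 0, 0.42, 0, 0, 0, 0, 0, 0.12, 0.42, 0, 0, 0, 0, 0, 0.12, 0.42, 0, 0, 0, 0, 0, 0.12, 0.42, 0, 0, 0, 0, 0, 0.12, 0.42, 0, 0, 0, 0, 0, 0.12, 0.42, 0, 0, 0, 0, 0, 0.12, 0.42, 0, 0, 0, 0, 0, 0.12, 0.42, 0, 0, 0, 0, 0, 0.12, 0.42, 0, 0, 0, 0, 0, 0, 0.42, 0, 0, 0, 0, 0, 0, 1, 0, 0, 0, 0, 0, 0, 1, 0, 0, 0, 0, 0, 0, 1, 0, 0, 0, 0, 0, 0, 1, 0, 0, 0, 0, 0, 0, 1, 0, 0, 0, 0, 0, 0, 1]
}}

```text
clock: 45.97
eef_pos: [651.5, 57.4, 92.4]
eef_rot: [3.142, -0.0, 0.123]
wrist_force: [-0.1, -0.0, -0.4]
finger_gap: 39.2
finger_force: 40.0
```

```bash
python3 st.py
```

```text
45.9667 [651.5  57.4  92.4] [ 3.142 -0.     0.123] [-0.1 -0.  -0.4] [-0.01  0.17  0.02] 39.15273033936211 39.999897480010986
```

Re-gripped with 0.96 rad of travel. I'll continue clockwise in small steps and watch the moment.

>>> {"fn": "jog_arm", "kwargs": {
  "rows": [0, 0, -0.03, 0, 0, -0.08, 1, 0, 0, -0.03, 0, 0, -0.08, 1, 0, 0, 0, 0, 0, 0, 1]
}}

```text
clock: 46.22
eef_pos: [651.5, 57.5, 91.7]
eef_rot: [-3.142, -0.0, -0.04]
wrist_force: [0.3, -0.4, -0.7]
finger_gap: 39.4
finger_force: 40.0
```

```bash
python3 st.py
```

```text
46.2167 [651.5  57.5  91.7] [-3.142 -0.    -0.04 ] [ 0.3 -0.4 -0.7] [-0.01  0.04  0.01] 39.4227311852586 40.000264048576355
```

>>> {"fn": "jog_arm", "kwargs": {
  "rows": [0, 0, -0.03, 0, 0, -0.08, 1, 0, 0, -0.03, 0, 0, -0.08, 1, 0, 0, 0, 0, 0, 0, 1]
}}

```text
clock: 46.47
eef_pos: [651.8, 57.6, 91.6]
eef_rot: [-3.141, -0.001, -0.196]
wrist_force: [-0.8, 1.2, 3.5]
finger_gap: 39.1
finger_force: 40.0
```

```bash
python3 st.py
```

```text
46.4667 [651.8  57.6  91.6] [-3.141e+00 -1.000e-03 -1.960e-01] [-0.8  1.2  3.5] [0.24 0.08 0.58] 39.053810927261516 40.001760721206665
```

>>> {"fn": "jog_arm", "kwargs": {
  "rows": [0, 0, -0.01, 0, 0, -0.05, 1, 0, 0, 0, 0, 0, -0.05, 1, 0, 0, 0, 0, 0, 0, 1]
}}

```text
clock: 46.72
eef_pos: [651.4, 57.8, 91.8]
eef_rot: [-3.141, 0.0, -0.294]
wrist_force: [-3.2, 1.1, 7.3]
finger_gap: 39.1
finger_force: 40.0
```

```bash
python3 st.py
```

```text
46.7167 [651.4  57.8  91.8] [-3.141  0.    -0.294] [-3.2  1.1  7.3] [0.43 0.99 0.41] 39.052492177354125 40.00305354595184
```

The cover is at its end stop. I'll release, lift, check it, and go to the lock.

>>> {"fn": "jog_arm", "kwargs": {
  "rows": [0, 0, 0, 0, 0, 0, 0.3, 0, 0, 0, 0, 0, 0, 0.3, 0, 0, 0, 0, 0, 0, 0.3, 0, 0, 0, 0, 0, 0, 0.3, 0, 0, 3, 0, 0, 0, 0.3, 0, 0, 3.5, 0, 0, 0, 0.3, 0, 0, 3.5, 0, 0, 0, 0.3, -2.82, 0.335, 0, 0, 0, 0.044, 0.3, -2.82, 0.335, 0, 0, 0, 0.044, 0.3, -2.82, 0.335, 0, 0, 0, 0.044, 0.3, -2.82, 0.335, 0, 0, 0, 0.044, 0.3, 0, 0, 0, 0, 0, 0, 0.3, 0, 0, 0, 0, 0, 0, 0.3, 0, 0, 0, 0, 0, 0, 0.3]
}}

```text
clock: 47.88
eef_pos: [539.3, 70.8, 191.4]
eef_rot: [-3.141, -0.001, -0.12]
wrist_force: [-1.1, 0.0, 0.7]
finger_gap: 65.8
finger_force: 0.0
```

```bash
python3 st.py; python3 - <<'E'
from meas import *
m,p,d=shot("wrist","w18");W=cloud(m,d);W[285:]=np.nan
P=clus(W,(510,570,40,110),60,67);print("grip",mec(P),cv2.minAreaRect(P[:,:2].astype(np.float32)))
P=clus(W,(615,690,20,100),96,112);print("head",mec(P))
P=clus(W,(600,700,10,110),22,35);h=np.histogram(P[:,2],bins=np.arange(22,36));print(h[0],"flange z")
cv2.imwrite("pics/w18c.png",cv2.resize(p[60:280,220:420],None,fx=2.6,fy=2.6))
E
```

```text
47.8833 [539.3  70.8 191.4] [-3.141e+00 -1.000e-03 -1.200e-01] [-1.1  0.   0.7] [-0.07  0.2  -0.02] 65.83975496962782 0.0
grip (array([539.1,  71.8]), 12.0, 273, np.float64(63.3), array([540.2,  71.9])) ((539.8297119140625, 72.1098403930664), (20.868648529052734, 14.605037689208984), 83.43930053710938)
head (array([651.7,  57.9]), 20.7, 1752, np.float64(101.5), array([651.4,  57.6]))
[ 12   1  37 150 135  70   7   0   5   1   2   1   5] flange z
```

View pics/w18c.png

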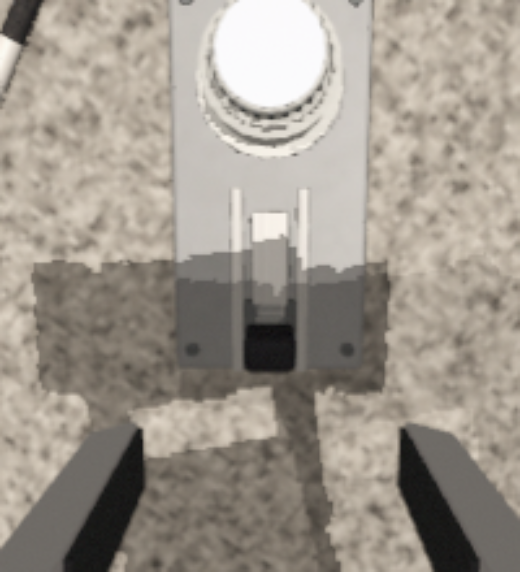

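The cover head top is at 101.5 mm and the flange top at 26 mm, so it is fully home. The grip is at crop (269,347). I'll grasp it just above the rails.

>>> {"fn": "jog_arm", "kwargs": {
  "rows": [0.02, 0.1, -3.5, 0, 0, 0, 0.3, 0, 0, -3.5, 0, 0, 0, 0.3, 0, 0, -3.5, 0, 0, 0, 0.3, 0, 0, -2.4, 0, 0, 0, 0.3, 0, 0, -1.0, 0, 0, 0, 0.3, 0, 0, 0, 0, 0, 0, 0.3, 0, 0, 0, 0, 0, 0, 1, 0, 0, 0, 0, 0, 0, 1, 0, 0, 0, 0, 0, 0, 1, 0, 0, 0, 0, 0, 0, 1, 0, 0, 0, 0, 0, 0, 1, 0, 0, 0, 0, 0, 0, 1, 0, 0, 0, 0, 0, 0, 1, 0, 0, 0, 0, 0, 0, 1, 0, 0, 0, 0, 0, 0, 1, 0, 0, 0, 0, 0, 0, 1],
  "newtons": 20
}}

```text
clock: 49.27
eef_pos: [539.0, 71.6, 52.3]
eef_rot: [3.141, -0.0, -0.12]
wrist_force: [-2.4, -3.5, 5.3]
finger_gap: 21.7
finger_force: 20.0
```

```bash
python3 st.py
```

```text
49.2667 [539.   71.6  52.3] [ 3.141 -0.    -0.12 ] [-2.4 -3.5  5.3] [-0.62  0.49 -0.07] 21.680641822409214 20.001227259635925
```

>>> {"fn": "jog_arm", "kwargs": {
  "rows": [0.298, -0.035, 0, 0, 0, 0, 1, 0.298, -0.036, 0, 0, 0, 0, 1, 0.298, -0.035, 0, 0, 0, 0, 1, 0.298, -0.036, 0, 0, 0, 0, 1, 0.298, -0.035, 0, 0, 0, 0, 1, 0.298, -0.036, 0, 0, 0, 0, 1, 0.298, -0.035, 0, 0, 0, 0, 1, 0.298, -0.036, 0, 0, 0, 0, 1, 0.298, -0.035, 0, 0, 0, 0, 1, 0, 0, 0, 0, 0, 0, 1]
}}

```text
clock: 50.1
eef_pos: [565.2, 68.4, 52.3]
eef_rot: [3.141, 0.002, -0.12]
wrist_force: [-8.1, -3.1, 9.7]
finger_gap: 21.6
finger_force: 20.0
```

```bash
python3 st.py
```

```text
50.1 [565.2  68.4  52.3] [ 3.141e+00  2.000e-03 -1.200e-01] [-8.1 -3.1  9.7] [-0.69  1.47 -0.05] 21.601003367256244 20.007077157497406
```

>>> {"fn": "jog_arm", "kwargs": {
  "rows": [0.1, -0.012, 0, 0, 0, 0, 1, 0.1, -0.012, 0, 0, 0, 0, 1, 0.1, -0.012, 0, 0, 0, 0, 1, 0.1, -0.012, 0, 0, 0, 0, 1, 0, 0, 0, 0, 0, 0, 1]
}}

```text
clock: 50.52
eef_pos: [567.2, 68.2, 51.8]
eef_rot: [3.141, 0.007, -0.12]
wrist_force: [-21.8, -1.5, 17.6]
finger_gap: 21.8
finger_force: 20.0
```

```bash
python3 st.py
```

```text
50.5167 [567.2  68.2  51.8] [ 3.141  0.007 -0.12 ] [-21.8  -1.5  17.6] [-0.5   4.16 -0.05] 21.837718593045544 19.994260668754578
```

>>> {"fn": "jog_arm", "kwargs": {
  "rows": [0.1, -0.012, 0, 0, 0, 0, 1, 0.1, -0.012, 0, 0, 0, 0, 1, 0, 0, 0, 0, 0, 0, 1]
}}

```text
clock: 50.77
eef_pos: [568.8, 68.0, 51.6]
eef_rot: [3.14, 0.008, -0.12]
wrist_force: [-22.7, -2.1, 14.7]
finger_gap: 22.1
finger_force: 20.0
```

```bash
python3 st.py
```

```text
50.7667 [568.8  68.   51.6] [ 3.14   0.008 -0.12 ] [-22.7  -2.1  14.7] [-0.45  4.49 -0.02] 22.070959649271362 19.992867708206177
```

>>> {"fn": "jog_arm", "kwargs": {
  "rows": [0, 0, 0, 0, 0, 0, 0.5, 0, 0, 0, 0, 0, 0, 0.5, 0, 0, 0, 0, 0, 0, 0.5, 0, 0, 0, 0, 0, 0, 0.5, 0, 0, 3, 0, 0, 0, 0.5, 0, 0, 4, 0, 0, 0, 0.5, 0, 0, 4, 0, 0, 0, 0.5, 0, 0, 3, 0, 0, 0, 0.5, -1.5, 0, 0, 0, 0, 0, 0.5, -1.5, 0, 0, 0, 0, 0, 0.5, 0, 0, 0, 0, 0, 0, 0.5, 0, 0, 0, 0, 0, 0, 0.5]
}}

```text
clock: 51.77
eef_pos: [541.8, 68.0, 192.3]
eef_rot: [-3.141, -0.001, -0.12]
wrist_force: [-0.4, -0.4, 0.7]
finger_gap: 46.9
finger_force: 0.0
```

```bash
python3 st.py; python3 - <<'E'
from meas import *
m,p,d=shot("wrist","w19");W=cloud(m,d);W[285:]=np.nan
P=clus(W,(530,600,40,110),60,67);print("grip",mec(P),cv2.minAreaRect(P[:,:2].astype(np.float32)))
P=clus(W,(615,690,20,100),96,112);print("head",mec(P))
cv2.imwrite("pics/w19c.png",cv2.resize(p[60:280,220:420],None,fx=2.6,fy=2.6))
E
```

```text
51.7667 [541.8  68.  192.3] [-3.141e+00 -1.000e-03 -1.200e-01] [-0.4 -0.4  0.7] [-0.02  0.17 -0.05] 46.885461858079644 0.0
grip (array([565.7,  68.6]), 12.1, 273, np.float64(63.5), array([565.5,  68.5])) ((565.703125, 68.64299011230469), (20.54378890991211, 15.016160011291504), 83.20368957519531)
head (array([651.5,  57.8]), 20.7, 1737, np.float64(101.5), array([651.4,  57.6]))
```

View pics/w19c.png

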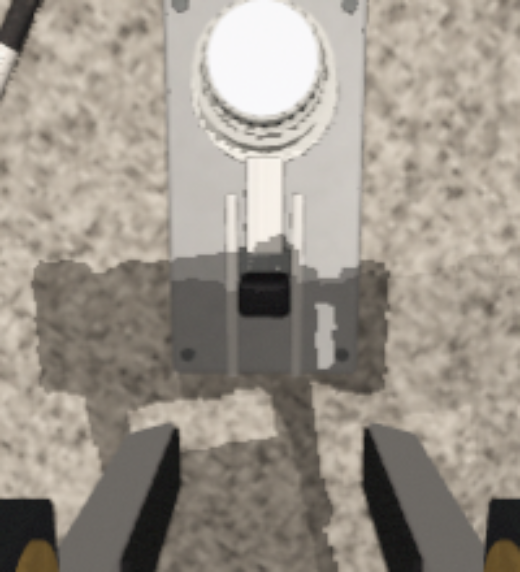

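The grip moved only 26.4 mm and the tongue tip (crop y≈157) is just touching the flange edge. The cover may be a hair short of home, so I'll retighten it with a stronger grip.

>>> {"fn": "jog_arm", "kwargs": {
  "rows": [1.83, -0.172, 0, 0, 0, 0.12, 0.2, 1.83, -0.172, 0, 0, 0, 0.12, 0.2, 1.83, -0.172, 0, 0, 0, 0.12, 0.2, 1.83, -0.172, 0, 0, 0, 0.12, 0.2, 1.83, -0.172, 0, 0, 0, 0.12, 0.2, 1.83, -0.172, 0, 0, 0, 0.12, 0.2, 0, 0, -3, 0, 0, 0, 0.2, 0, 0, -3.5, 0, 0, 0, 0.2, 0, 0, -2.5, 0, 0, 0, 0.2, 0, 0, -1, 0, 0, 0, 0.2, 0, 0, 0, 0, 0, 0, 0.2, 0, 0, 0, 0, 0, 0, 1, 0, 0, 0, 0, 0, 0, 1, 0, 0, 0, 0, 0, 0, 1, 0, 0, 0, 0, 0, 0, 1, 0, 0, 0, 0, 0, 0, 1, 0, 0, 0, 0, 0, 0, 1, 0, 0, 0, 0, 0, 0, 1, 0, 0, 0, 0, 0, 0, 1],
  "newtons": 60
}}

```text
clock: 53.4
eef_pos: [651.8, 57.6, 92.6]
eef_rot: [3.141, -0.001, 0.6]
wrist_force: [-0.2, -0.1, 4.7]
finger_gap: 38.9
finger_force: 60.0
```

```bash
python3 st.py
```

```text
53.4 [651.8  57.6  92.6] [ 3.141e+00 -1.000e-03  6.000e-01] [-0.2 -0.1  4.7] [-0.08  0.18 -0.05] 38.89742004753332 60.00194549560547
```

>>> {"fn": "jog_arm", "kwargs": {
  "rows": [0, 0, 0, 0, 0, -0.06, 1, 0, 0, 0, 0, 0, -0.06, 1, 0, 0, 0, 0, 0, -0.03, 1, 0, 0, 0, 0, 0, 0, 1]
}}

```text
clock: 53.73
eef_pos: [652.1, 57.9, 92.7]
eef_rot: [3.141, -0.002, 0.451]
wrist_force: [2.8, 0.8, 4.5]
finger_gap: 38.7
finger_force: 60.0
```

```bash
python3 st.py
```

```text
53.7333 [652.1  57.9  92.7] [ 3.141e+00 -2.000e-03  4.510e-01] [2.8 0.8 4.5] [ 0.17 -0.45  1.41] 38.65540601229158 60.002185106277466
```

>>> {"fn": "jog_arm", "kwargs": {
  "rows": [0, 0, -0.02, 0, 0, -0.05, 1, 0, 0, 0, 0, 0, -0.05, 1, 0, 0, 0, 0, 0, 0, 1]
}}

```text
clock: 53.98
eef_pos: [652.8, 58.0, 92.9]
eef_rot: [3.141, -0.004, 0.349]
wrist_force: [5.9, 2.7, 4.2]
finger_gap: 39.2
finger_force: 60.0
```

```bash
python3 st.py
```

```text
53.9833 [652.8  58.   92.9] [ 3.141 -0.004  0.349] [5.9 2.7 4.2] [ 0.61 -1.33  0.56] 39.225556884657934 60.00641047954559
```

>>> {"fn": "jog_arm", "kwargs": {
  "rows": [0, 0, 0, 0, 0, 0, 0.3, 0, 0, 0, 0, 0, 0, 0.3, 0, 0, 0, 0, 0, 0, 0.3, 0, 0, 0, 0, 0, 0, 0.3, 0, 0, 3, 0, 0, 0, 0.3, 0, 0, 3.5, 0, 0, 0, 0.3, 0, 0, 3.5, 0, 0, 0, 0.3, -2.9, 0.27, 0, 0, 0, -0.1, 0.3, -2.9, 0.27, 0, 0, 0, -0.1, 0.3, -2.9, 0.27, 0, 0, 0, -0.1, 0.3, -2.9, 0.27, 0, 0, 0, -0.1, 0.3, 0, 0, 0, 0, 0, -0.07, 0.3, 0, 0, 0, 0, 0, 0, 0.3, 0, 0, 0, 0, 0, 0, 0.3],
  "newtons": 40
}}

```text
clock: 55.15
eef_pos: [535.8, 68.4, 192.1]
eef_rot: [-3.141, -0.0, -0.117]
wrist_force: [0.0, -0.1, -0.3]
finger_gap: 66.0
finger_force: 0.0
```

```bash
python3 st.py; python3 - <<'E'
from meas import *
m,p,d=shot("wrist","w20");W=cloud(m,d);W[285:]=np.nan
s=np.array([.993,-.118]);n=np.array([.118,.993])
X=(W[...,:2]-[651.3,57.7]);sx=X@s;sy=X@n
P=clus(W,(530,600,40,110),60,67);print("grip",mec(P))
P=clus(W,(615,690,20,100),96,112);print("head",mec(P))
for a in range(-84,-20,3):
    with np.errstate(invalid="ignore"): k=(sx>a)&(sx<a+3)&(abs(sy)<4); r=(sx>a)&(sx<a+3)&(abs(sy)>10)&(abs(sy)<18)
    print(a,np.nanmedian(W[...,2][k]).round(1) if k.any() else None,np.nanpercentile(W[...,2][r],90).round(1) if r.any() else None)
E
```

```text
55.15 [535.8  68.4 192.1] [-3.141 -0.    -0.117] [ 0.  -0.1 -0.3] [-0.04  0.11  0.01] 66.03780866568725 0.0
grip (array([565.2,  68.7]), 11.8, 289, np.float64(63.3), array([565.5,  68.4]))
head (array([651.5,  58. ]), 20.7, 1770, np.float64(101.4), array([651.3,  57.7]))
-84 63.7 54.8
-81 54.7 31.5
-78 31.4 31.5
-75 32.2 31.9
-72 31.8 31.5
-69 31.8 26.2
-66 31.6 26.4
-63 31.8 26.0
-60 31.6 26.2
-57 31.5 26.1
-54 31.6 26.1
-51 31.6 26.3
-48 31.6 26.0
-45 31.3 24.8
-42 31.9 20.6
-39 31.6 21.0
-36 31.8 20.5
-33 31.7 20.9
-30 29.4 26.0
-27 66.9 49.5
-24 75.3 73.0
-21 94.9 76.0
```

```bash
python3 - <<'E'
from meas import *
s=np.array([.993,-.118]);n=np.array([.118,.993])
for t in("w18","w19","w20"):
    m,p,d=load(t);W=cloud(m,d);W[285:]=np.nan
    X=(W[...,:2]-[651.4,57.7]);sx=X@s;sy=X@n;z=W[...,2]
    with np.errstate(invalid="ignore"):
        for lo in(-4,-1,2):
            k=(z>30.8)&(z<32.5)&(sy>lo)&(sy<lo+3)&(sx<-15)&(sx>-100); print(t,"tip",np.sort(sx[k])[-6:].round(1))
        f=(z>24.8)&(z<27)&(sx<-10)&(sx>-40)&(abs(sy)<28)
        r=np.hypot(sx,sy)[f];print("flange r",np.percentile(r[r<35],[2,50,98]).round(1))
        g=(z>61)&(z<66)&(sx<-70);print("grip sx",sx[g].min().round(1),sx[g].max().round(1))
E
```

```text
w18 tip [-59.5 -58.3 -57.2 -57.2 -56.1 -56.1]
w18 tip [-57.2 -57.2 -57.2 -56.1 -56.1 -56.1]
w18 tip [-58.3 -58.3 -57.2 -57.2 -56.1 -56.1]
flange r [26.9 29.6 31.6]
grip sx -119.8 -105.2
w19 tip [-34.4 -33.2 -32.2 -31.1 -31.  -30. ]
w19 tip [-32.1 -31.  -29.9 -29.9 -29.9 -26.6]
w19 tip [-31.  -29.9 -29.9 -28.8 -28.8 -28.8]
flange r [26.7 29.1 31.4]
grip sx -93.9 -79.6
w20 tip [-33.8 -32.7 -32.7 -31.6 -29.4 -29.3]
w20 tip [-31.6 -30.5 -30.5 -29.4 -29.4 -29.3]
w20 tip [-31.6 -31.5 -30.5 -30.5 -29.4 -29.4]
flange r [26.8 29.3 31.7]
grip sx -94.5 -79.3
```

>>> {"fn": "jog_arm", "kwargs": {
  "rows": [0.44, 0.25, 0, 0, 0, 0, 1, 0, 0, 0, 0, 0, 0, 1, 0, 0, 0, 0, 0, 0, 1, 0, 0, 0, 0, 0, 0, 1, 0, 0, 0, 0, 0, 0, 1, 0, 0, 0, 0, 0, 0, 1, 0, 0, 0, 0, 0, 0, 1, 0, 0, -3.5, 0, 0, 0, 1, 0, 0, -3.5, 0, 0, 0, 1, 0, 0, -3.5, 0, 0, 0, 1, 0, 0, -2.5, 0, 0, 0, 1, 0, 0, -1.0, 0, 0, 0, 1, 0, 0, 0, 0, 0, 0, 1, 0.2, -0.024, 0, 0, 0, 0, 1, 0.2, -0.024, 0, 0, 0, 0, 1, 0.2, -0.024, 0, 0, 0, 0, 1, 0, 0, 0, 0, 0, 0, 1, 0, 0, 0, 0, 0, 0, 1]
}}

```text
clock: 56.7
eef_pos: [546.4, 70.2, 52.7]
eef_rot: [-3.141, -0.001, -0.12]
wrist_force: [0.1, -0.5, 0.3]
finger_gap: 0.3
finger_force: 0.0
```

```bash
python3 st.py
```

```text
56.7 [546.4  70.2  52.7] [-3.141e+00 -1.000e-03 -1.200e-01] [ 0.1 -0.5  0.3] [-0.02  0.16  0.01] 0.25722307066693073 0.0
```

>>> {"fn": "jog_arm", "kwargs": {
  "rows": [0.1, -0.012, 0, 0, 0, 0, 1, 0.1, -0.012, 0, 0, 0, 0, 1, 0.1, -0.012, 0, 0, 0, 0, 1, 0.1, -0.012, 0, 0, 0, 0, 1, 0, 0, 0, 0, 0, 0, 1]
}}

```text
clock: 57.12
eef_pos: [548.5, 69.9, 51.8]
eef_rot: [3.141, 0.004, -0.12]
wrist_force: [-12.1, 1.2, 9.6]
finger_gap: 0.5
finger_force: 6.5
```

```bash
python3 st.py
```

```text
57.1167 [548.5  69.9  51.8] [ 3.141  0.004 -0.12 ] [-12.1   1.2   9.6] [ 0.2   2.47 -0.  ] 0.49164721038458375 6.507544666528702
```

>>> {"fn": "jog_arm", "kwargs": {
  "rows": [0.1, -0.012, 0, 0, 0, 0, 1, 0, 0, 0, 0, 0, 0, 1]
}}

```text
clock: 57.28
eef_pos: [548.7, 69.9, 51.8]
eef_rot: [3.141, 0.006, -0.12]
wrist_force: [-20.3, 2.1, 13.9]
finger_gap: 0.6
finger_force: 10.0
```

```bash
python3 st.py
```

```text
57.2833 [548.7  69.9  51.8] [ 3.141  0.006 -0.12 ] [-20.3   2.1  13.9] [ 0.27  3.72 -0.04] 0.5843326145892721 9.96953397989273
```

The tongue tip (station x≈-29.5) is already past the flange edge (-32), and a direct 20 N push doesn't move it. That suggests the end stop, with the slide having started a few mm in. To check, I'll re-grip and measure the stop-to-stop travel.

>>> {"fn": "jog_arm", "kwargs": {
  "rows": [-0.5, 0.06, 0, 0, 0, 0, 1, 0, 0, 3, 0, 0, 0, 1, 0, 0, 2, 0, 0, 0, 0.5, 0.92, -0.11, 0, 0, 0, 0, 0.5, 0.92, -0.11, 0, 0, 0, 0, 0.5, 0, 0, 0, 0, 0, 0, 0.5, 0, 0, 0, 0, 0, 0, 0.5, 0, 0, 0, 0, 0, 0, 0.5, 0, 0, 0, 0, 0, 0, 0.5, 0, 0, -2.5, 0, 0, 0, 0.5, 0, 0, -2.4, 0, 0, 0, 0.5, 0, 0, 0, 0, 0, 0, 0.5, 0, 0, 0, 0, 0, 0, 1, 0, 0, 0, 0, 0, 0, 1, 0, 0, 0, 0, 0, 0, 1, 0, 0, 0, 0, 0, 0, 1, 0, 0, 0, 0, 0, 0, 1, 0, 0, 0, 0, 0, 0, 1, 0, 0, 0, 0, 0, 0, 1],
  "newtons": 55
}}

```text
clock: 58.87
eef_pos: [564.9, 68.2, 54.1]
eef_rot: [-3.141, -0.002, -0.12]
wrist_force: [-2.1, 2.1, 7.0]
finger_gap: 21.7
finger_force: 55.0
```

```bash
python3 st.py
```

```text
58.8667 [564.9  68.2  54.1] [-3.141e+00 -2.000e-03 -1.200e-01] [-2.1  2.1  7. ] [ 0.29  0.37 -0.01] 21.708880891162654 55.00372767448425
```

>>> {"fn": "jog_arm", "kwargs": {
  "rows": [0, 0, 0.1, 0, 0, 0, 1, 0.1, -0.012, 0, 0, 0, 0, 1, 0.1, -0.012, 0, 0, 0, 0, 1, 0.1, -0.012, 0, 0, 0, 0, 1, 0, 0, 0, 0, 0, 0, 1]
}}

```text
clock: 59.28
eef_pos: [565.4, 68.2, 54.0]
eef_rot: [3.142, 0.005, -0.12]
wrist_force: [-17.4, 5.5, 13.5]
finger_gap: 21.1
finger_force: 55.0
```

```bash
python3 st.py
```

```text
59.2833 [565.4  68.2  54. ] [ 3.142  0.005 -0.12 ] [-17.4   5.5  13.5] [ 0.95  3.36 -0.03] 21.09434344535294 55.015581250190735
```

>>> {"fn": "jog_arm", "kwargs": {
  "rows": [-0.298, 0.035, 0, 0, 0, 0, 1, -0.298, 0.036, 0, 0, 0, 0, 1, -0.298, 0.035, 0, 0, 0, 0, 1, -0.298, 0.036, 0, 0, 0, 0, 1, -0.298, 0.035, 0, 0, 0, 0, 1, -0.298, 0.036, 0, 0, 0, 0, 1, -0.298, 0.035, 0, 0, 0, 0, 1, -0.298, 0.036, 0, 0, 0, 0, 1, -0.298, 0.035, 0, 0, 0, 0, 1, -0.1, 0.012, 0, 0, 0, 0, 1, 0, 0, 0, 0, 0, 0, 1]
}}

```text
clock: 60.2
eef_pos: [539.6, 71.3, 54.1]
eef_rot: [-3.141, -0.001, -0.12]
wrist_force: [0.6, 5.2, 1.3]
finger_gap: 21.5
finger_force: 55.0
```

```bash
python3 st.py
```

```text
60.2 [539.6  71.3  54.1] [-3.141e+00 -1.000e-03 -1.200e-01] [0.6 5.2 1.3] [ 1.02 -0.   -0.04] 21.477867169847052 55.00043570995331
```

>>> {"fn": "jog_arm", "kwargs": {
  "rows": [-0.1, 0.012, 0, 0, 0, 0, 1, -0.1, 0.012, 0, 0, 0, 0, 1, -0.1, 0.012, 0, 0, 0, 0, 1, 0, 0, 0, 0, 0, 0, 1]
}}

```text
clock: 60.53
eef_pos: [536.7, 71.7, 54.1]
eef_rot: [-3.141, -0.001, -0.12]
wrist_force: [1.8, 4.9, -0.2]
finger_gap: 21.4
finger_force: 55.0
```

```bash
python3 st.py
```

```text
60.5333 [536.7  71.7  54.1] [-3.141e+00 -1.000e-03 -1.200e-01] [ 1.8  4.9 -0.2] [ 1.06 -0.15 -0.06] 21.399997673870224 54.99953269958496
```

>>> {"fn": "jog_arm", "kwargs": {
  "rows": [-0.1, 0.012, 0, 0, 0, 0, 1, -0.1, 0.012, 0, 0, 0, 0, 1, -0.1, 0.012, 0, 0, 0, 0, 1, 0, 0, 0, 0, 0, 0, 1]
}}

```text
clock: 60.87
eef_pos: [534.8, 71.9, 54.1]
eef_rot: [-3.141, -0.004, -0.12]
wrist_force: [10.5, 5.2, -7.0]
finger_gap: 21.7
finger_force: 55.0
```

```bash
python3 st.py
```

```text
60.8667 [534.8  71.9  54.1] [-3.141 -0.004 -0.12 ] [10.5  5.2 -7. ] [ 0.9  -1.85  0.01] 21.703733039815756 54.99234437942505
```

Stop-to-stop travel is about 30.5 mm, so the earlier stop was the end stop. I'll slide it fully home again.

>>> {"fn": "jog_arm", "kwargs": {
  "rows": [0.298, -0.035, 0, 0, 0, 0, 1, 0.298, -0.036, 0, 0, 0, 0, 1, 0.298, -0.035, 0, 0, 0, 0, 1, 0.298, -0.036, 0, 0, 0, 0, 1, 0.298, -0.035, 0, 0, 0, 0, 1, 0.298, -0.036, 0, 0, 0, 0, 1, 0.298, -0.035, 0, 0, 0, 0, 1, 0.298, -0.036, 0, 0, 0, 0, 1, 0.298, -0.035, 0, 0, 0, 0, 1, 0.298, -0.036, 0, 0, 0, 0, 1, 0.2, -0.024, 0, 0, 0, 0, 1, 0.1, -0.012, 0, 0, 0, 0, 1, 0.1, -0.012, 0, 0, 0, 0, 1, 0, 0, 0, 0, 0, 0, 1]
}}

```text
clock: 62.03
eef_pos: [565.4, 68.2, 54.0]
eef_rot: [3.142, 0.005, -0.12]
wrist_force: [-16.5, 6.1, 14.7]
finger_gap: 21.7
finger_force: 55.0
```

```bash
python3 st.py
```

```text
62.0333 [565.4  68.2  54. ] [ 3.142  0.005 -0.12 ] [-16.5   6.1  14.7] [ 1.13  3.23 -0.03] 21.69322525329133 55.01616597175598
```

Same stop as before. I'll release, lift clear and do a final check.

>>> {"fn": "jog_arm", "kwargs": {
  "rows": [0, 0, 0, 0, 0, 0, 0.5, 0, 0, 0, 0, 0, 0, 0.5, 0, 0, 0, 0, 0, 0, 0.5, 0, 0, 0, 0, 0, 0, 0.5, 0, 0, 0, 0, 0, 0, 0.5, 0, 0, 3, 0, 0, 0, 0.5, 0, 0, 4, 0, 0, 0, 0.5, 0, 0, 4, 0, 0, 0, 0.5, 0, 0, 4, 0, 0, 0, 0.5, 0, 0, 4, 0, 0, 0, 0.5, 0, 0, 4, 0, 0, 0, 0.5, -1.5, -3, 0, 0, 0, 0, 0.5, -1.5, -3, 0, 0, 0, 0, 0.5, -1.5, -3, 0, 0, 0, 0, 0.5, 0, 0, 0, 0, 0, 0, 0.5, 0, 0, 0, 0, 0, 0, 0.5]
}}

```text
clock: 63.37
eef_pos: [522.0, -23.5, 284.2]
eef_rot: [3.142, -0.001, -0.122]
wrist_force: [0.1, -0.3, 0.2]
finger_gap: 47.0
finger_force: 0.0
```

```bash
python3 st.py; python3 - <<'E'
from meas import *
m,p,d=shot("wrist","w21");W=cloud(m,d);W[285:]=np.nan
for n,b,z0,z1 in(("grip",(530,600,40,110),60,67),("head",(615,690,20,100),96,112)):
    P=clus(W,b,z0,z1);print(n,mec(P) if len(P)>5 else len(P))
m,p,d=shot("side","s3");cv2.imwrite("pics/s3c.png",cv2.resize(p[170:330,220:380],None,fx=3.7,fy=3.7))
E
```

```text
63.3667 [522.  -23.5 284.2] [ 3.142e+00 -1.000e-03 -1.220e-01] [ 0.1 -0.3  0.2] [0.05 0.11 0.02] 47.00330544213649 0.0
grip (array([565.4,  67.3]), 11.9, 169, np.float64(63.3), array([565.1,  66.7]))
head (array([651.1,  57.9]), 21.2, 974, np.float64(101.4), array([651. ,  56.8]))
```

View pics/s3c.png

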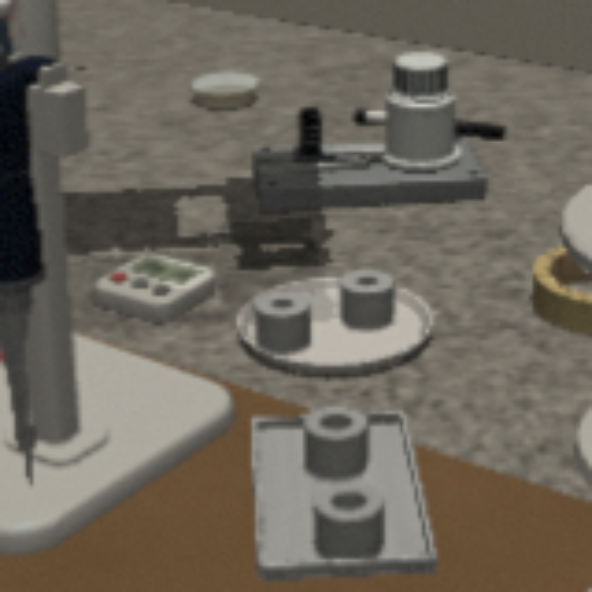

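The final view shows two wide-bore sleeves in the tray, crop (337,440) and (349,520), and two narrow-bore sleeves flat in the dish, (283,320) and (367,298). The cover is home and the lock is closed. Handing in.

```bash
python3 -c "
from cell import manip
print(manip.sign_off())"
```

```text
the job is handed in; nothing more can be done
None
```

The job is handed in: the two sleeves that fit stand in the tray, the two that don't stand in the dish (one was knocked a few cm but stayed flat in it), the cover is screwed fully home and the lock is at its end stop.

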